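# Strip the stuck check-valve bodies

### The arm

A 6-joint arm with a two-finger parallel gripper is mounted at the origin on the work surface. World frame = base frame: x ahead of the robot, y to its left, z up, the work surface at z = 0. Lengths are in m, angles in rad, forces in N, time in s.
With the tool pointing down it reaches from about 0.3 to 0.775 m from the base axis. Payload 14.6 kg.
Tool frame: the origin (TCP) lies midway between the tips of the shut fingers; the grasp point (between the pads) lies 19 mm behind it; z points along the fingers, y is the line along which they close (so a half turn about z gives the same grasp; the last joint's range is limited). The gripper opens to 94 mm and grips with 3 to 60 N. Pads are 16 mm wide; open, the fingers measure 119 mm over their backs; the gripper's body (75 mm by 177 mm) begins 78 mm behind the grasp point.
Start: joints at [-1.241, 0.3, 1.521, -0, 1.321, -0.067], TCP at [0.213, -0.507, 0.205] pointing down, gripper open.
Joint ranges: [-3.03, 3.03], [-0.79, 2.21], [0.23, 2.52], [-1.04, 4.18], [0, 3.07], [-2.55, 2.55]. Speed limits (rad/s): [2.22, 2.22, 2.57, 3.14, 3.14, 3.14].

### API

Orientations are given as [roll, pitch, yaw] about the fixed x, y, z axes, in that order (R = Rz(yaw) Ry(pitch) Rx(roll)).
In Python, from station import telemetry, optics, ctrl gives the robot as it stands.
- The arm moves only by the tool carry_out, never from a script. Its argument "plan" is a list that holds one entry, the list of rows, each a list of 7 numbers: the shift along the tool's x, y, z in mm, then the turn, a rotation vector about the tool's x, y, z in rad, then the finger opening in mm, from 0 to 94. A call has 1 to 20 rows; each row shifts and turns the commanded pose from where the row before left it, along the tool's axes as they then stand; what a row does not reach is not made up. A row lasts 1/12 s, in which the tool goes at most 41.7 mm and 7.16 degrees, less where a joint would pass 70% of its speed; a pose out of reach is approached as far as the arm can. A call with a gripper value outside its range is refused whole. The fingers move at their own pace and stop on an object; "squeeze" is the grip in N (left out, the last holds). Time passes only in rows, so rows that do not move let the fingers close. It gives the time, the measured TCP pose, the force, the opening and the grip force at its end, in the units of the state.
- telemetry.get_obs(): the state, without advancing time (a new reading comes with each control period).
- optics.camera(name): name is "side" or "top" or "wrist"; returns a dict with "pixels" (384x512x3 uint8, red, green, blue), "intrinsics" (3x3 intrinsics, pixels), "dist_coeffs" ([k1, k2, p1, p2, k3] as OpenCV has them; the pictures are not rectified), "origin" and "rotation" of the camera in the world. Camera axes: x right, y down, z forward; pixel columns grow to the right and rows downward; lengths in m; the calibration is good to about 2 mm. A picture is of the moment at which its call begins. There is no depth.
- ctrl.hand_in(): hands the job in; it is judged then, once.
The state is a dict: "time_s": time; "qpos": joint angles; "joint_vel": joint speeds; "tau": joint torques, N m; "ee_pos": TCP position; "eef_rot": TCP orientation; "force": force on the tool from outside, world axes, zero at the start; "moment": the same for the moment, N m; "grip_width": finger opening in m; "grip_force": force on a finger pad.
Only numpy, scipy, OpenCV 4.12 (cv2) and the standard library are available. Lean on these libraries where they do the work, as an engineer would, in place of code of your own. Each camera call takes 0.05 s, during which the arm holds its last target. There are 200 camera calls.

### The job

In each of the three valve bodies, drive the stuck keeper pin out with the drift punch from the plain side, until it has cleared the pocket (it is captive and stays in the far wall; do not touch the pins with the gripper), then use the sprung tongs to fetch the spacer from the bottom of every pocket that has one (some may be empty) and put it in the white parts tray. When all are stripped, the punch must lie back on its rubber mat and the tongs must hang upright in their stand; leave everything else on the bench where it is.

Things in the scene. Friction and masses are not known exactly. Their poses are not given: they have to be found in the camera images.
- mouthA (a point): Valve body A: bare metal block bolted down, 52 (x) x 60 (y) mm, 85 high, foot 80 x 90 x 6. Point: centre of its top, in the mouth of an upright pocket 16 (x) x 32 (y) mm whose floor is 15 mm above the bench; 5 mm ribs on the floor at both y ends leave a middle recess 17 mm long for the spacer. z up; x: level, the way its keeper pin leaves.
- boreA (a point): Valve body A: open mouth (13 mm round) of its level cross bore on the plain face, opposite the pin's head; 60 mm above the bench, 26 mm from the pocket's middle. The bore runs along +x (axes as at the mouth) through the pocket to the other face. The punch goes in here.
- pinA (a joint): Keeper pin of valve body A, 12 mm thick, stuck (about 8 N; stays where left), in the cross bore across the pocket above the spacer. Value: m driven out along +x, 0 to 0.035 (captive stop). Its tail starts 6 mm inside the plain face at 0 and leaves the pocket at 0.028; its 20 mm head (6 mm thick) stands against the opposite face at 0 and moves out with it.
- spacerA_center (a point): Brass spacer A: upright cylinder, 12 mm diameter, 14 mm tall, 14 g, on the floor of the pocket of valve body A; this point is its centre. Absent in some runs (pocket empty).
- mouthB (a point): Valve body B: bare metal block bolted down, 52 (x) x 60 (y) mm, 85 high, foot 80 x 90 x 6. Point: centre of its top, in the mouth of an upright pocket 16 (x) x 32 (y) mm whose floor is 15 mm above the bench; 5 mm ribs on the floor at both y ends leave a middle recess 17 mm long for the spacer. z up; x: level, the way its keeper pin leaves.
- boreB (a point): Valve body B: open mouth (13 mm round) of its level cross bore on the plain face, opposite the pin's head; 60 mm above the bench, 26 mm from the pocket's middle. The bore runs along +x (axes as at the mouth) through the pocket to the other face. The punch goes in here.
- pinB (a joint): Keeper pin of valve body B, 12 mm thick, stuck (about 8 N; stays where left), in the cross bore across the pocket above the spacer. Value: m driven out along +x, 0 to 0.035 (captive stop). Its tail starts 6 mm inside the plain face at 0 and leaves the pocket at 0.028; its 20 mm head (6 mm thick) stands against the opposite face at 0 and moves out with it.
- spacerB_center (a point): Brass spacer B: upright cylinder, 12 mm diameter, 14 mm tall, 14 g, on the floor of the pocket of valve body B; this point is its centre. Absent in some runs (pocket empty).
- mouthC (a point): Valve body C: bare metal block bolted down, 52 (x) x 60 (y) mm, 85 high, foot 80 x 90 x 6. Point: centre of its top, in the mouth of an upright pocket 16 (x) x 32 (y) mm whose floor is 15 mm above the bench; 5 mm ribs on the floor at both y ends leave a middle recess 17 mm long for the spacer. z up; x: level, the way its keeper pin leaves.
- boreC (a point): Valve body C: open mouth (13 mm round) of its level cross bore on the plain face, opposite the pin's head; 60 mm above the bench, 26 mm from the pocket's middle. The bore runs along +x (axes as at the mouth) through the pocket to the other face. The punch goes in here.
- pinC (a joint): Keeper pin of valve body C, 12 mm thick, stuck (about 8 N; stays where left), in the cross bore across the pocket above the spacer. Value: m driven out along +x, 0 to 0.035 (captive stop). Its tail starts 6 mm inside the plain face at 0 and leaves the pocket at 0.028; its 20 mm head (6 mm thick) stands against the opposite face at 0 and moves out with it.
- spacerC_center (a point): Brass spacer C: upright cylinder, 12 mm diameter, 14 mm tall, 14 g, on the floor of the pocket of valve body C; this point is its centre. Absent in some runs (pocket empty).
- punch_grip (a point): Drift punch lying on its mat: square steel handle 80 x 18 x 18 mm, 200 g; this point is the handle's centre; x points along the punch to its tip. It may come to lie on any of its four sides.
- punch_tip (a point): Tip of the punch's round nose (7 mm thick, 55 mm long), 95 mm ahead of the handle's centre on its axis.
- mat: Thin black rubber mat 170 (x) x 75 (y) x 2 mm on the bench, the punch's place; origin at the centre of its underside.
- tongs_grip (a point): Sprung parallel tongs hanging upright in their stand, 120 g. Point: midway between the two dark grip pads when open; z up, they close along y. Pads: outer faces 40 mm apart when open, 22 mm wide (x), from 25 mm below to 14 mm above this point; a bridge on the fixed side ends 32 mm above. The pad and jaw at -y are fixed to the frame, those at +y slide.
- tongs_tip (a point): Point midway between the jaw ends of the open tongs, 95 mm below their grip point. The two flat upright jaws are 8 mm wide (x) and 3 mm thick, inner faces 20 mm apart when open (26 mm outside), and run straight down from the pads.
- tongs_jaw (a joint): How far the sliding jaw has been squeezed towards the fixed one, m: 0 open, 0.008 (pads 32 mm apart outside) with the jaws on a 12 mm part, 0.014 at most. The spring pushes back 6 N when open plus 0.3 N per mm. Squeezed by only 2 to 3 mm (pads at 37 to 38 mm) the tongs can be carried with the jaws still open.
- stand_top (a point): Centre of the top (75 mm above the bench) of the tongs' grey stand, 50 (x) x 60 (y) mm: an upright slot 14 (x) x 32 (y) mm, open down to the bench. The jaws hang in it and the undersides of the open pads rest on this top, grip point 25 mm above it. The tongs' y lies along the stand's y.
- tray_in (a point): White parts tray fixed on the bench, inside 102 (x) x 162 (y) mm, walls up to 22 mm above the bench; this point is the centre of its inner floor, 4 mm above the bench.
Mind the look-alikes: they are no part of the job. What is shaped like the part that bears punch_grip but orange or yellow is not meant.

How it is judged:
On the way, in this order (a step that is already met when the one before it is completed fails the run):
1. every keeper pin has been driven clear of its pocket (value of joint each of pinA, pinB, pinC above 0.028 m), for 0.2 s.
2. every spacer present lies in the tray (x of spacerA_center in the frame of tray_in between -0.05 and 0.05 m and y of spacerA_center in the frame of tray_in between -0.08 and 0.08 m and z of each of spacerA_center, spacerB_center, spacerC_center in the frame of tray_in below 0.025 m and x of spacerB_center in the frame of tray_in between -0.05 and 0.05 m and y of spacerB_center in the frame of tray_in between -0.08 and 0.08 m and x of spacerC_center in the frame of tray_in between -0.05 and 0.05 m and y of spacerC_center in the frame of tray_in between -0.08 and 0.08 m), for 0.2 s.
At the end, for the whole second after the job is handed in: Every keeper pin is driven out by more than 28 mm, every spacer present lies inside the tray on its floor, the punch lies on its mat (handle centre over the mat), the tongs hang in the stand upright (within 7 degrees) with their pads on its top (all of step 1 and all of step 2 and x of punch_grip in the frame of mat between -0.075 and 0.075 m and y of punch_grip in the frame of mat between -0.035 and 0.035 m and height (world z) of punch_grip below 0.018 m and linear speed of punch below 0.02 m/s and x of tongs_grip in the frame of stand_top between -0.008 and 0.008 m and y of tongs_grip in the frame of stand_top between -0.01 and 0.01 m and z of tongs_grip in the frame of stand_top below 0.032 m and angle between tongs_grip's own z axis and vertical below 0.12 rad); the robot touches nothing.
It fails at once if the gripper touches a keeper pin (contact force between the fingers and pinA above 1 N or contact force between the fingers and pinB above 1 N or contact force between the fingers and pinC above 1 N).
It fails at once if a bystander on the bench is moved by more than 3 cm (distance of any of gauge, spanner, unionnut1, unionnut2, brush, grease, tee from where it was at the start of the episode above 0.03 m).
Of spacerA, spacerB, spacerC only 2 to 3 are there at a start; the rules pass over those that are not, and their reading is None.
At some moment in a run one of punch may be knocked a few centimetres aside while the robot is not near it.
It also fails if it takes over 210 s, if anything falls off the work surface, if the arm or the gripper's body presses on something with over 40 N, if the wrist force passes 120 N, or if a joint passes its speed limit or range.

## Working session

There is one attempt and no reset: what is moved stays moved. The work goes in short steps, Python scripts to look and compute and a tool call to move; the robot and the scene stay as the last step left them, time stands still between calls to the robot, and variables do not carry over. Pictures are saved under pics/ and viewed, at most 14 in all, crops included, and the job is handed in when it is done.

Besides the shell and the picture viewer there is one more tool, called by a JSON object that holds its "api" and its "payload", one argument or row to a line. carry_out: Moves the arm, as the interface text tells. Its arguments: {"type":"object","properties":{"plan":{"type":"array","items":{"type":"array","items":{"type":"array","items":{"type":"number"}}}},"squeeze":{"type":"number"}},"required":["plan"]}

```bash
ls; mkdir -p pics
python3 - <<'E'
from station import telemetry, optics
import cv2
print(telemetry.get_obs())
for n in("top","side"):
    c=optics.camera(n);print(n,c["intrinsics"],c["dist_coeffs"],c["origin"],c["rotation"])
    im=cv2.resize(c["pixels"][:,:,::-1],(800,600),interpolation=cv2.INTER_CUBIC);cv2.imwrite(f"pics/{n}0.png",im);cv2.imwrite(f"{n}0raw.png",c["pixels"][:,:,::-1])
E
```

```text
pics
{'time_s': 0.0, 'qpos': array([-1.24058401e+00,  3.00485609e-01,  1.52156153e+00,  1.76543706e-05,
        1.32071404e+00, -6.66191498e-02]), 'joint_vel': array([-0.00066819, -0.00186296, -0.00102065,  0.00140851,  0.00048063,
       -0.00070748]), 'tau': array([-1.39758238e-03, -5.31808019e+01, -3.52733266e+01,  7.08178477e-02,
        2.43968371e-02, -8.70634040e-05]), 'ee_pos': array([ 0.21248169, -0.50701781,  0.20488665]), 'eef_rot': array([-3.14042787e+00, -9.48502692e-05,  3.96827032e-01]), 'force': array([-0.80606463, -0.0829574 , -0.39059509]), 'moment': array([-0.05575136, -0.03558417,  0.00529947]), 'grip_force': 0.0, 'grip_width': 0.09398084451224407}
top [[438.24445951   0.         256.84031098]
 [  0.         438.24445951 196.83511424]
 [  0.           0.           1.        ]] [0.05832547 0.         0.         0.         0.        ] [ 0.32937867 -0.03014719  1.25427   ] [-3.04768217  0.02953439 -1.56013525]
side [[412.74350183   0.         256.67499362]
 [  0.         412.74350183 190.62231894]
 [  0.           0.           1.        ]] [-0.08855343  0.          0.          0.          0.        ] [-0.31585609  0.78527872  0.75320005] [-2.11132254  0.02143275 -2.39845699]
```

View pics/top0.png

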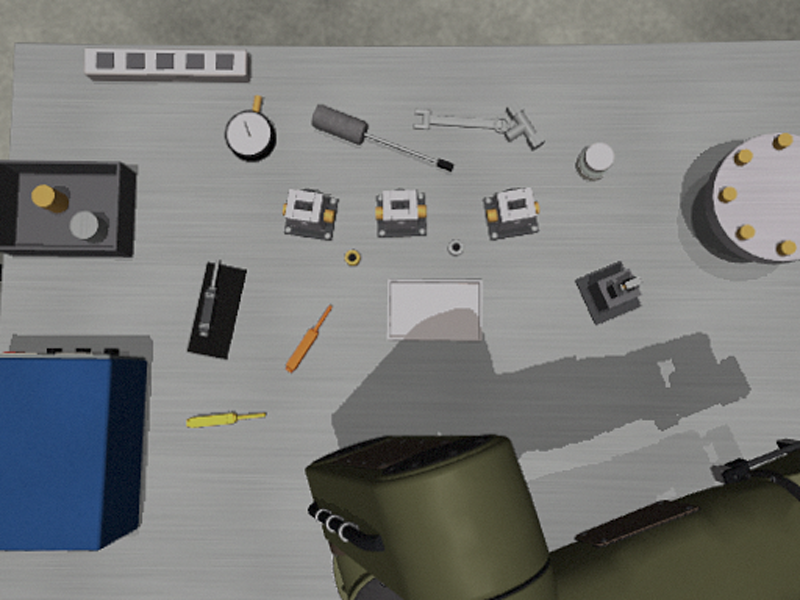

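View pics/side0.png

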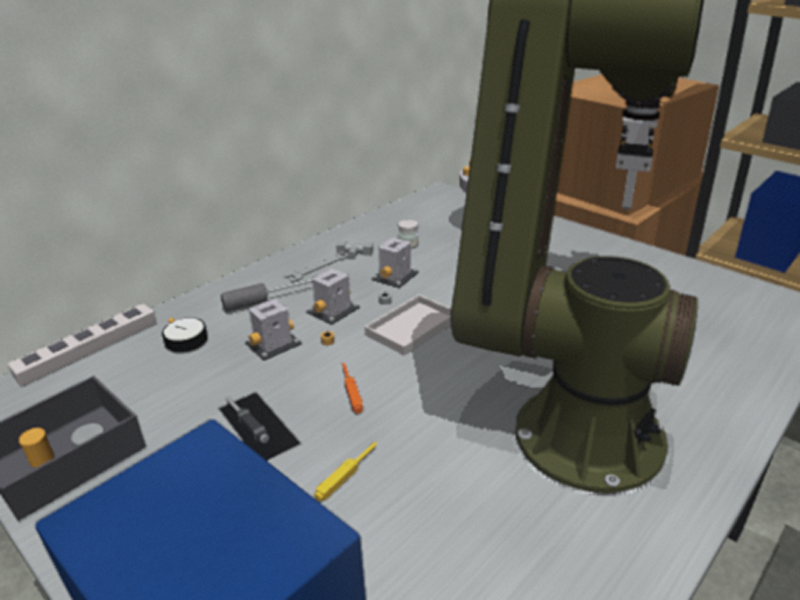

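The top view shows three bodies at (310,213), (402,210) and (513,212). The tray is at (435,310), the stand and tongs at (610,292), and the dark steel punch on the mat at (208,305). Orange (308,340) and yellow (225,420) are the look-alikes. I'll enlarge these.

Run:
```python
import cv2,numpy as np
t=cv2.imread("top0raw.png");s=cv2.imread("side0raw.png")
a=cv2.resize(t[112:160,175:355],(800,213),interpolation=cv2.INTER_CUBIC)
b=cv2.resize(s[150:230,155:270],(400,278),interpolation=cv2.INTER_CUBIC)
c=cv2.resize(t[160:236,115:215],(366,278),interpolation=cv2.INTER_CUBIC)
o=np.zeros((500,800,3),np.uint8);o[:213]=a;o[215:493,:400]=b;o[215:493,410:776]=c
cv2.imwrite("pics/crop1.png",o)
```

```text
(no output)
```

View pics/crop1.png

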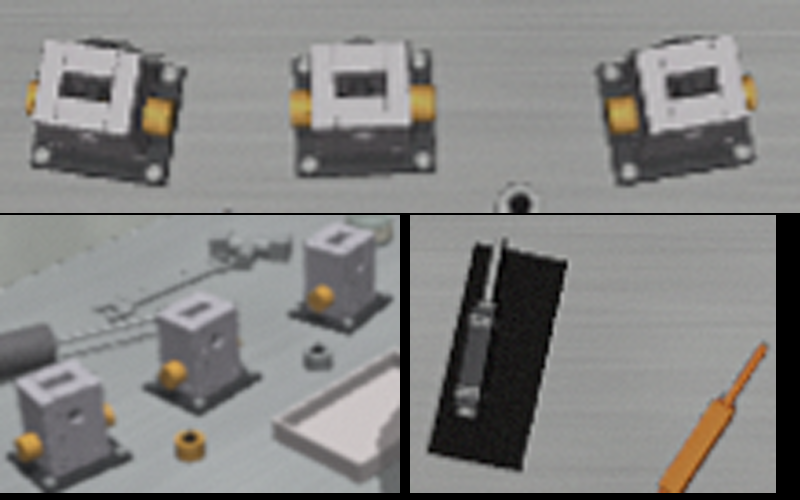

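```bash
cat > h.py <<'E'
import numpy as np,cv2
from scipy.spatial.transform import Rotation as R
from station import telemetry,optics
def cam(n,f=None):
    c=optics.camera(n)
    if f: cv2.imwrite(f,c["pixels"][:,:,::-1])
    return c
def Rm(r):
    r=np.asarray(r,float); return r if r.shape==(3,3) else R.from_euler("xyz",r).as_matrix()
def ray(c,uv):
    p=cv2.undistortPoints(np.float64(uv).reshape(-1,1,2),np.array(c["intrinsics"]),np.array(c["dist_coeffs"])).reshape(-1,2)
    d=np.c_[p,np.ones(len(p))]@Rm(c["rotation"]).T
    return np.array(c["origin"]),d
def plane(c,uv,z):
    o,d=ray(c,uv); return (o+d*((z-o[2])/d[:,2])[:,None])[:,:2]
def proj(c,P):
    rot=Rm(c["rotation"]);rv=cv2.Rodrigues(rot.T)[0]
    return cv2.projectPoints(np.float64(P).reshape(-1,1,3),rv,-rot.T@np.array(c["origin"]),np.array(c["intrinsics"]),np.array(c["dist_coeffs"]))[0].reshape(-1,2)
def rect(c,mask,z):
    m=max(cv2.findContours(mask.astype(np.uint8),0,1)[0],key=cv2.contourArea)
    p=plane(c,m.reshape(-1,2),z).astype(np.float32)
    return cv2.minAreaRect(p)
def move(target,rpy):
    "shift in tool mm and rotvec from the current pose to target (tool axes at the start)"
    o=telemetry.get_obs();M=R.from_euler("xyz",o["eef_rot"]);T=R.from_euler("xyz",rpy)
    print("ee",np.round(o["ee_pos"],4),"rpy",np.round(o["eef_rot"],4),"shift",np.round(M.inv().apply(np.array(target)-o["ee_pos"])*1e3,1),"rotvec",np.round((M.inv()*T).as_rotvec(),4))
E
python3 - <<'E'
from h import *
c=cam("top");print(Rm(c["rotation"]).round(2))
q=lambda *a:np.array(a)*.64
print("bodies",plane(c,[q(311,205),q(402,204),q(516,203)],.085))
print("punch handle,tip, mat corners",plane(c,[q(208,312),q(218,262)],.011),plane(c,[q(207,262),q(245,270),q(228,358),q(188,351)],.002))
print("tray",plane(c,[q(388,280),q(482,279),q(483,340),q(389,341)],.022))
print("stand foot?",plane(c,[q(575,280),q(623,262),q(645,300),q(598,324)],0),plane(c,[q(609,290),q(630,284)],.1))
E
```

```text
[[ 0.01 -1.    0.09]
 [-1.   -0.01  0.03]
 [-0.03 -0.09 -1.  ]]
bodies [[ 0.61750237  0.16498679]
 [ 0.61998503  0.00630199]
 [ 0.62209777 -0.19064115]]
punch handle,tip, mat corners [[0.4351717  0.36169773]
 [0.52777302 0.3466289 ]] [[0.52904573 0.36976828]
 [0.5146195  0.29875532]
 [0.35168837 0.32464351]
 [0.36391275 0.39841132]]
tray [[ 0.49516799  0.03221628]
 [ 0.49808603 -0.13785209]
 [ 0.3878489  -0.13959372]
 [ 0.38443591  0.02902996]]
stand foot? [[ 0.50022374 -0.30871844]
 [ 0.5337626  -0.39525695]
 [ 0.46437789 -0.43298695]
 [ 0.42004035 -0.34876805]] [[ 0.47002805 -0.34236188]
 [ 0.48034071 -0.37695672]]
```

Run:
```python
from h import *
c=cam("wrist","w0.png");o=telemetry.get_obs();M=R.from_euler("xyz",o["eef_rot"])
print(M.inv().apply(np.array(c["origin"])-o["ee_pos"]),(M.inv().as_matrix()@Rm(c["rotation"])).round(3),c["intrinsics"],c["dist_coeffs"])
# yaw wish: look at bodies from robot side, pose over tray
move([.40,-.25,.35],[np.pi,0,0.0])
```

```text
[ 0.07049408  0.00021924 -0.17905589] [[ 0.001 -0.97  -0.245]
 [ 1.     0.001  0.001]
 [-0.001 -0.245  0.97 ]] [[317.43178203   0.         253.28308328]
 [  0.         317.43178203 196.40467162]
 [  0.           0.           1.        ]] [0.03105186 0.         0.         0.         0.        ]
ee [ 0.2125 -0.5071  0.2051] rpy [-3.1408e+00 -1.0000e-04  3.9680e-01] shift [ 272.3 -164.8 -144.8] rotvec [-8.000e-04  1.000e-04  3.968e-01]
```

{"api": "carry_out", "payload": {
  "plan": [
    [[0, 0, -30, 0, 0, 0, 94], [27.4, -22.2, -4, 0, 0, -0.12, 94], [27.4, -22.2, -4, 0, 0, 0, 94], [27.4, -22.2, -4, 0, 0, 0, 94], [27.4, -22.2, -4, 0, 0, 0, 94], [27.4, -22.2, -4, 0, 0, 0, 94], [27.4, -22.2, -4, 0, 0, 0, 94], [27.4, -22.2, -4, 0, 0, 0, 94], [27.4, -22.2, -4, 0, 0, 0, 94], [27.4, -22.2, -4, 0, 0, 0, 94], [27.4, -22.2, -4, 0, 0, 0, 94], [27.4, -22.2, -4, 0, 0, 0, 94], [27.4, -22.2, -4, 0, 0, 0, 94], [27.4, -22.2, -4, 0, 0, 0, 94], [27.4, -22.2, -4, 0, 0, 0, 94], [27.4, -22.2, -4, 0, 0, 0, 94], [0, 0, 0, 0, 0, -0.12, 94], [0, 0, 0, 0, 0, -0.12, 94], [0, 0, 0, 0, 0, -0.12, 94], [0, 0, 0, 0, 0, -0.12, 94]]
  ]
}}

```text
time_s: 1.87
ee_pos: [0.4091, -0.0161, 0.2954]
eef_rot: [-3.141, 0.0, 1.003]
force: [-0.2, 0.6, -0.3]
grip_width: 0.0939
grip_force: 0.0
```

{"api": "carry_out", "payload": {
  "plan": [
    [[0, 0, 0, 0, 0, -0.12, 94], [0, 0, 0, 0, 0, -0.12, 94], [0, 0, 0, 0, 0, -0.12, 94], [0, 0, 0, 0, 0, -0.12, 94], [0, 0, 0, 0, 0, -0.12, 94], [0, 0, 0, 0, 0, -0.12, 94], [0, 0, 0, 0, 0, -0.12, 94], [0, 0, 0, 0, 0, -0.12, 94], [0, 0, 0, 0, 0, -0.12, 94], [0, 0, 0, 0, 0, -0.12, 94], [0, 0, 0, 0, 0, -0.12, 94], [0, 0, 0, 0, 0, -0.12, 94], [0, 0, 0, 0, 0, -0.12, 94], [0, 0, 0, 0, 0, -0.12, 94], [0, 0, 0, 0, 0, -0.12, 94], [0, 0, 0, 0, 0, -0.12, 94], [0, 0, 0, 0, 0, -0.12, 94], [0, 0, 0, 0, 0, -0.1, 94]]
  ]
}}

```text
time_s: 3.37
ee_pos: [0.4091, -0.0164, 0.2954]
eef_rot: [3.142, -0.0, -3.14]
force: [-0.2, 0.2, -0.5]
grip_width: 0.0939
grip_force: 0.0
```

{"api": "carry_out", "payload": {
  "plan": [
    [[-30, 0, 30, 0, 0, 0, 94], [-30, 0, 30, 0, 0, 0, 94], [0, 0, 0, 0, -0.12, 0, 94], [0, 0, 0, 0, -0.12, 0, 94], [0, 0, 0, 0, -0.12, 0, 94], [0, 0, 0, 0, 0, 0, 94], [0, 0, 0, 0, 0, 0, 94]]
  ]
}}

```text
time_s: 3.95
ee_pos: [0.4674, -0.0168, 0.2367]
eef_rot: [-3.142, 0.359, 3.137]
force: [0.4, -0.1, 0.6]
grip_width: 0.0937
grip_force: 0.0
```

Run:
```python
from h import *
c=cam("wrist","w1.png");print(c["origin"],telemetry.get_obs()["ee_pos"])
cam("top","t1.png");cam("side","s1.png")
cv2.imwrite("pics/w1.png",cv2.resize(c["pixels"][:,:,::-1],(800,600),interpolation=cv2.INTER_CUBIC))
```

```text
[ 0.33802182 -0.01640455  0.37952845] [ 0.46807433 -0.01681635  0.2372042 ]
```

View pics/w1.png

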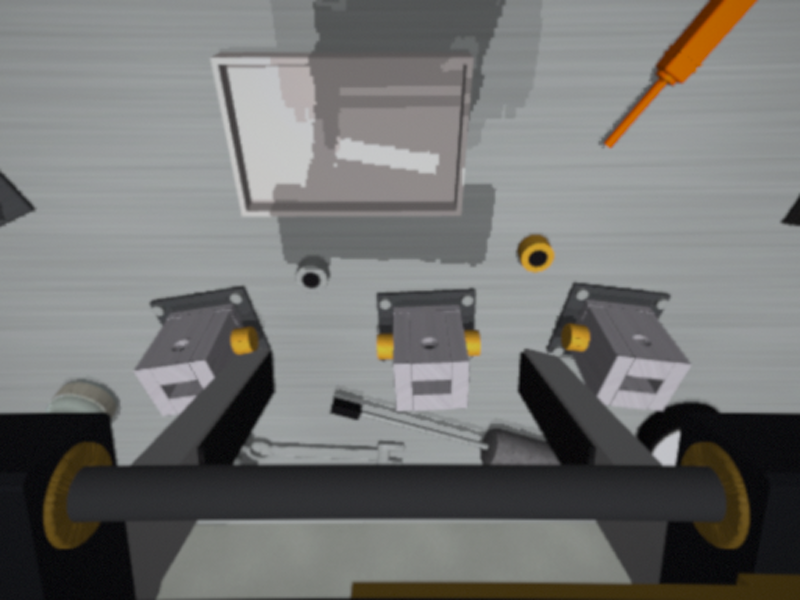

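Every robot-facing face shows a bare bore of about 13 mm, at (181,345), (429,342) and (641,338), and none shows a pin head. All three therefore drive towards about +x. Next I'll measure the pockets, bores, punch, mat, tray and stand.

Run:
```python
from h import *
t=optics.camera("top");w=optics.camera("wrist")
T=cv2.imread("top0raw.png");W=cv2.imread("w1.png")
def blob(img,uv,r,thr=None,dark=True,k=6):
    u,v=np.int32(uv);g=cv2.cvtColor(img,6)[v-r:v+r+1,u-r:u+r+1];g=cv2.resize(g,None,fx=k,fy=k,interpolation=cv2.INTER_CUBIC)
    if thr is None: thr,_=cv2.threshold(g,0,255,8)
    m=((g<thr) if dark else (g>thr)).astype(np.uint8)
    n,l=cv2.connectedComponents(m);lab=l[int((r+.5)*k),int((r+.5)*k)]
    c=max(cv2.findContours((l==lab).astype(np.uint8),0,1)[0],key=cv2.contourArea).reshape(-1,2)
    return (c+.5)/k-.5+[u-r,v-r],thr
for nm,a in dict(L=(311,205),M=(402,204),R=(516,203)).items():
    c,th=blob(T,np.array(a)*.64,6);r=cv2.minAreaRect(plane(t,c,.085).astype(np.float32));print("top pocket",nm,r,th)
for nm,a in dict(L=(640,383),M=(433,387),R=(185,387)).items():
    c,th=blob(W,np.array(a)*.64,14 if nm!="R" else 10);r=cv2.minAreaRect(plane(w,c,.085).astype(np.float32));print("wr pocket",nm,r,th)
for nm,a in dict(L=(641,340),M=(429,342),R=(181,345)).items():
    c,th=blob(W,np.array(a)*.64,6);p=c.min(0)/2+c.max(0)/2;print("wr bore",nm,p,c.max(0)-c.min(0),plane(w,p,.06))
# punch by darkness vs mat etc
hsv=cv2.cvtColor(T,40)
c,th=blob(T,np.array((235,330))*.64,1,60); 
g=cv2.cvtColor(T,6);m=(g<45).astype(np.uint8);n,l,s,ce=cv2.connectedComponentsWithStats(m)
for i in range(1,n):
    if s[i,4]>150: print(s[i],ce[i])
cv2.imwrite("pics/c2.png",np.hstack([cv2.resize(T[160:236,110:170],(310,400),interpolation=2),cv2.resize(T[162:212,360:420],(480,400),interpolation=2)]))
```

```text
top pocket L ((0.6166790127754211, 0.17319536209106445), (0.02118220552802086, 0.01655716635286808), 83.6134262084961) 126.0
top pocket M ((0.6198333501815796, 0.009564574807882309), (0.016568642109632492, 0.02990652061998844), 0.5636577010154724) 124.0
top pocket R ((0.6206911206245422, -0.19098593294620514), (0.016497591510415077, 0.032359447330236435), 10.244906425476074) 123.0
wr pocket L ((0.6199270486831665, 0.17899449169635773), (0.0327865295112133, 0.016466978937387466), 81.70606231689453) 136.0
wr pocket M ((0.6233105659484863, 0.010550501756370068), (0.015947453677654266, 0.032865267246961594), 2.6557726860046387) 141.0
wr pocket R ((0.6250165104866028, -0.1897919625043869), (0.025906626135110855, 0.02800809219479561), 77.35841369628906) 133.0
wr bore L [410. 217.] [12.83333333 12.83333333] [[0.59389357 0.18186751]]
wr bore M [273.83333333 217.25      ] [9.16666667 4.33333333] [[0.59399135 0.0086635 ]]
wr bore R [115.83333333 218.91666667] [8.83333333 4.33333333] [[ 0.59587521 -0.19406855]]
[  0 105  74  52 929] [ 19.55974166 120.94079656]
[  0 105  87  59 763] [ 68.98165138 142.49803408]
[ 120  168   38   62 1229] [139.62652563 199.20260374]
[  64  223   30  128 2745] [ 78.53041894 285.54608379]
[ 196  278  316  106 6117] [356.91531797 315.00686611]
[197 315  52  41 792] [223.16414141 337.00126263]
```

View pics/c2.png

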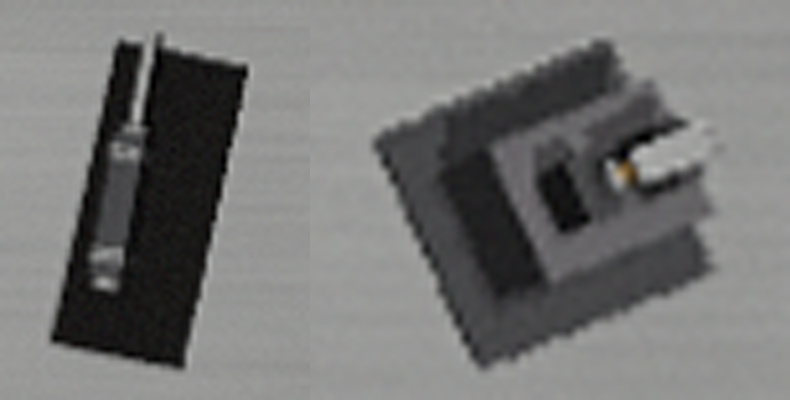

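{"api": "carry_out", "payload": {
  "plan": [
    [[0, 0, 0, 0, 0.12, 0, 94], [0, 0, 0, 0, 0.12, 0, 94], [0, 0, 0, 0, 0.12, 0, 94], [3.2, 31.4, 1.5, 0, 0, 0, 94], [3.2, 31.4, 1.5, 0, 0, 0, 94], [3.2, 31.4, 1.5, 0, 0, 0, 94], [3.2, 31.4, 1.5, 0, 0, 0, 94], [3.2, 31.4, 1.5, 0, 0, 0, 94], [3.2, 31.4, 1.5, 0, 0, 0, 94], [3.2, 31.4, 1.5, 0, 0, 0, 94], [3.2, 31.4, 1.5, 0, 0, 0, 94], [3.2, 31.4, 1.5, 0, 0, 0, 94], [3.2, 31.4, 1.5, 0, 0, 0, 94], [3.2, 31.4, 1.5, 0, 0, 0, 94], [3.2, 31.4, 1.5, 0, 0, 0, 94], [0, 0, 0, 0, 0, 0.09, 94], [0, 0, 0, 0, 0, 0.09, 94], [0, 0, 0, 0, 0, 0, 94], [0, 0, 0, 0, 0, 0, 94]]
  ]
}}

```text
time_s: 5.78
ee_pos: [0.4317, 0.3603, 0.2183]
eef_rot: [-3.141, -0.0, 2.96]
force: [-0.4, -0.1, 0.1]
grip_width: 0.0942
grip_force: 0.0
```

Run:
```python
from h import *
c=cam("wrist","w2.png");cam("top","t2.png")
print(telemetry.get_obs()["ee_pos"],telemetry.get_obs()["eef_rot"])
cv2.imwrite("pics/w2.png",cv2.resize(c["pixels"][:,:,::-1],(800,600),interpolation=cv2.INTER_CUBIC))
```

```text
[0.43170561 0.36009946 0.21851528] [-3.14136465e+00 -1.34573644e-04  2.95922085e+00]
```

View pics/w2.png

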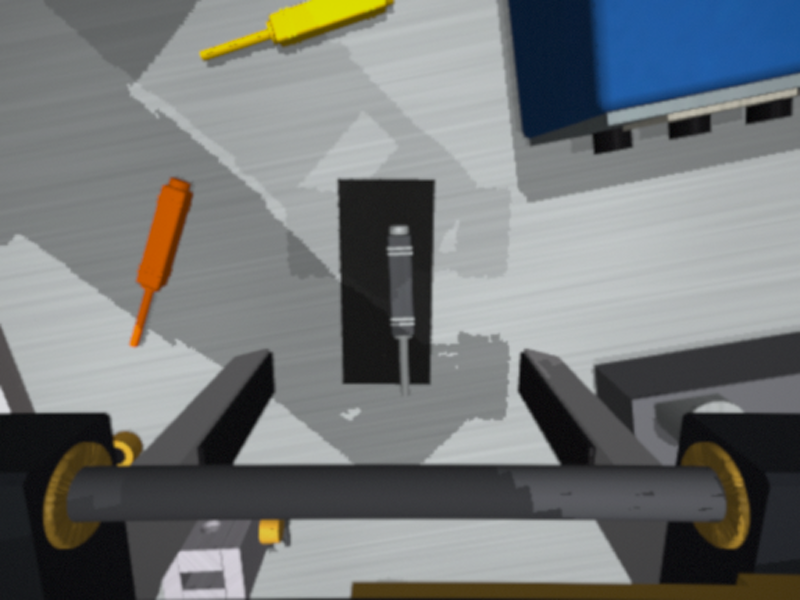

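Run:
```python
from h import *
w=optics.camera("wrist");t=optics.camera("top")
q=np.array([(400,226),(403,337),(405,394),(401.5,282)])*.64
print("handle top z=.02:",plane(w,q,.02),"axis z=.011",plane(w,q,.011))
T=cv2.imread("top0raw.png")
q2=np.array([(110+102/310*60,160+288/400*76),(110+132/310*60,160+132/400*76),(110+157/310*60,160+36/400*76)])-.4
print("top:",plane(t,q2,.015))
print("mat",plane(w,np.array([(339,180),(434,180),(431,384),(342,384)])*.64,.002))
p=plane(w,q,.011);d=p[1]-p[0];print(np.degrees(np.arctan2(d[1],d[0])),np.linalg.norm(d),np.linalg.norm(p[2]-p[1]),(p[0]+p[1])/2)
```

```text
handle top z=.02: [[0.39459514 0.36956034]
 [0.48127303 0.3562623 ]
 [0.52979894 0.34919254]
 [0.43708986 0.3630322 ]] axis z=.011 [[0.39537259 0.36948667]
 [0.48411616 0.35587171]
 [0.53379852 0.34863347]
 [0.43888003 0.36280295]]
top: [[0.39300454 0.36957998]
 [0.47792517 0.35622693]
 [0.53074035 0.34419724]]
mat [[0.35317627 0.32940009]
 [0.36638993 0.4014576 ]
 [0.53272125 0.37158285]
 [0.51897979 0.29668272]]
-8.722257352162929 0.08978189223423638 0.050206862182749536 [0.43974437 0.36267919]
```

{"api": "carry_out", "payload": {
  "plan": [
    [[-5.7, 3.6, 25, 0, 0, -0.022, 60], [0, 0, 30, 0, 0, 0, 60], [0, 0, 30, 0, 0, 0, 60], [0, 0, 30, 0, 0, 0, 60], [0, 0, 30, 0, 0, 0, 60], [0, 0, 30, 0, 0, 0, 60], [0, 0, 20, 0, 0, 0, 60], [0, 0, 12, 0, 0, 0, 60], [0, 0, 6, 0, 0, 0, 60], [0, 0, 0, 0, 0, 0, 60], [0, 0, 0, 0, 0, 0, 10], [0, 0, 0, 0, 0, 0, 10], [0, 0, 0, 0, 0, 0, 10], [0, 0, 0, 0, 0, 0, 10], [0, 0, 0, 0, 0, 0, 10], [0, 0, 0, 0, 0, 0, 10]]
  ],
  "squeeze": 50
}}

```text
time_s: 7.32
ee_pos: [0.4379, 0.3628, 0.0058]
eef_rot: [3.141, 0.0, 2.979]
force: [0.2, 0.6, -0.2]
grip_width: 0.0233
grip_force: 0.0
```

{"api": "carry_out", "payload": {
  "plan": [
    [[0, 0, 0, 0, 0, 0, 10], [0, 0, 0, 0, 0, 0, 10], [0, 0, 0, 0, 0, 0, 10], [0, 0, 0, 0, 0, 0, 10]]
  ]
}}

```text
time_s: 7.65
ee_pos: [0.4378, 0.3628, 0.0057]
eef_rot: [3.141, 0.0, 2.979]
force: [-1.2, -0.7, 3.7]
grip_width: 0.0175
grip_force: 49.9
```

{"api": "carry_out", "payload": {
  "plan": [
    [[0, 0, -15, 0, 0, 0, 10], [0, 0, -30, 0, 0, 0, 10], [0, 0, -35, 0, 0, 0, 10], [0, 0, -34, 0, 0, 0, 10], [-9, -22, 0, 0, 0, 0, 10], [-9, -22, 0, 0, 0, 0, 10], [-9, -22, 0, 0, 0, 0, 10], [-9, -22, 0, 0, 0, 0, 10], [-9, -22, 0, 0, 0, 0, 10], [-9, -22, 0, 0, 0, 0, 10], [-9, -24, 0, 0, 0, 0, 10], [0, 0, 0, 0, 0, -0.019, 10], [0, 0, 0, 0, 0, 0, 10], [0, 0, 0, 0, 0, 0, 10]]
  ]
}}

```text
time_s: 8.82
ee_pos: [0.4745, 0.1989, 0.1194]
eef_rot: [3.142, -0.0, 2.997]
force: [-0.3, 0.1, -1.6]
grip_width: 0.0176
grip_force: 49.9
```

Run:
```python
from h import *
c=cam("wrist","w3.png");cam("top","t3.png");cam("side","s3.png")
print(telemetry.get_obs()["ee_pos"],telemetry.get_obs()["eef_rot"])
a=cv2.imread("w3.png")[180:384,100:400];s=cv2.imread("s3.png")[160:240,130:250]
cv2.imwrite("pics/w3.png",np.vstack([cv2.resize(a,(588,400),interpolation=2),cv2.resize(s,(588,200),interpolation=2)]))
```

```text
[0.47437219 0.19939606 0.11937706] [-3.14157470e+00 -2.93610439e-04  2.99865395e+00]
```

View pics/w3.png

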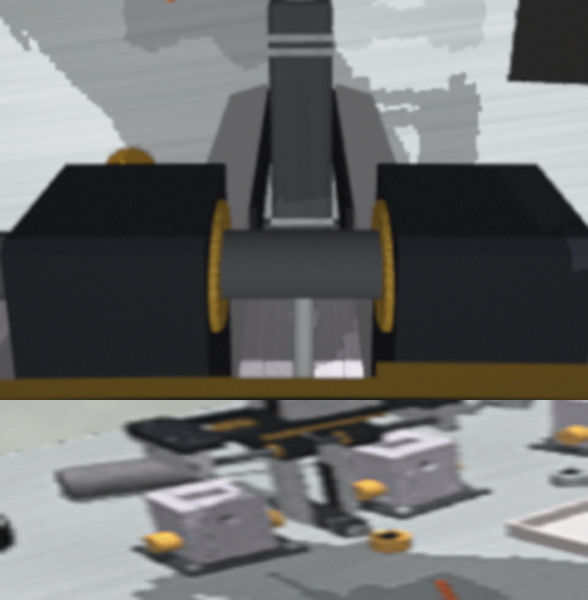

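```bash
cat >> h.py <<'E'
def blob(img,uv,r,thr=None,dark=True,k=6):
    u,v=np.int32(np.round(uv));g=cv2.cvtColor(img,6)[v-r:v+r+1,u-r:u+r+1];g=cv2.resize(g,None,fx=k,fy=k,interpolation=cv2.INTER_CUBIC)
    if thr is None: thr,_=cv2.threshold(g,0,255,8)
    m=((g<thr) if dark else (g>thr)).astype(np.uint8)
    n,l=cv2.connectedComponents(m);lab=l[int((r+.5)*k),int((r+.5)*k)]
    c=max(cv2.findContours((l==lab).astype(np.uint8),0,1)[0],key=cv2.contourArea).reshape(-1,2)
    return (c+.5)/k-.5+[u-r,v-r],thr
E
python3 - <<'E'
from h import *
t=optics.camera("top");s=optics.camera("side")
T=cv2.imread("top0raw.png");S=cv2.imread("side0raw.png")
for nm,a in dict(L=(311,205),M=(402,204),R=(516,203)).items():
    c,th=blob(T,np.array(a)*.64,9);r=cv2.minAreaRect(plane(t,c,.085).astype(np.float32));print("top pocket",nm,np.round(r[0],4),np.round(r[1],4),r[2],th)
for nm,a in dict(L=(176.6,207.6),M=(217.4,186)).items():
  for r in(3,4):
    c,th=blob(S,a,r);p=c.min(0)/2+c.max(0)/2;print("side bore",nm,p,c.max(0)-c.min(0),plane(s,p,.06))
    print("wrist-est proj",proj(s,[[.5939,.1819,.06] if nm=="L" else [.594,.0087,.06]]))
# side pockets
o=np.hstack([cv2.resize(S[170:225,155:210],(400,400),interpolation=2),cv2.resize(S[165:220,195:250],(400,400),interpolation=2)])
p=cv2.resize(T[115:155,175:355],(800,178),interpolation=2)
cv2.imwrite("pics/c4.png",np.vstack([o,p]))
E
```

```text
top pocket L [0.6173 0.1773] [0.0295 0.0166] 82.96505737304688 123.0
top pocket M [0.62   0.0109] [0.017  0.0326] 0.5636577010154724 129.0
top pocket R [ 0.6207 -0.1909] [0.0167 0.0328] 10.363519668579102 127.0
side bore L [177. 208.] [6.83333333 6.83333333] [[0.59321234 0.18110752]]
wrist-est proj [[176.65866786 208.026673  ]]
side bore L [177. 208.] [8.83333333 8.83333333] [[0.59321234 0.18110752]]
wrist-est proj [[176.65866786 208.026673  ]]
side bore M [217.33333333 186.5       ] [3.5        3.16666667] [[0.59469209 0.01030209]]
wrist-est proj [[217.8268865  186.38322356]]
side bore M [217.41666667 186.58333333] [3.66666667 3.33333333] [[0.59407331 0.0104956 ]]
wrist-est proj [[217.8268865  186.38322356]]
```

View pics/c4.png

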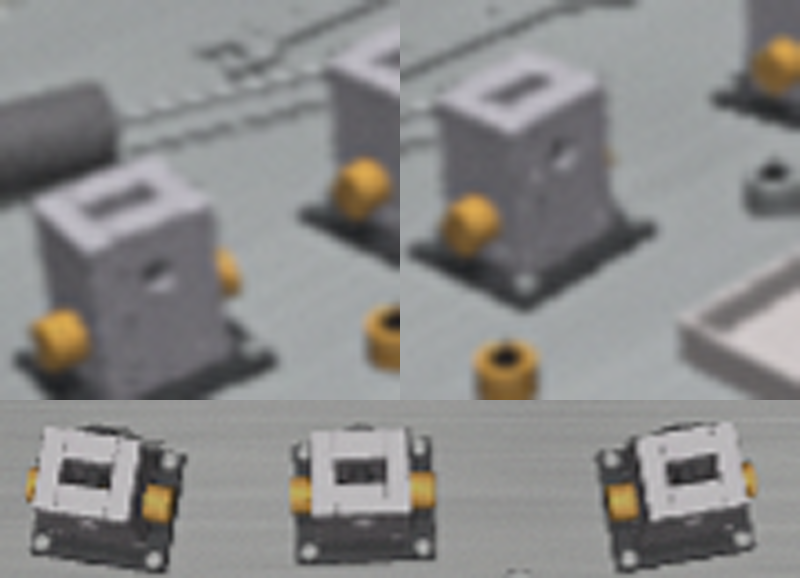

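{"api": "carry_out", "payload": {
  "plan": [
    [[-4.9, -1.7, 20, 0, 0, -0.01, 10], [0, 0, 25, 0, 0, 0, 10], [0, 0, 19.7, 0, 0, 0, 10], [0, 0, 0, 0, 0, 0, 10], [0, 0, 0, 0, 0, 0, 10]]
  ]
}}

```text
time_s: 9.48
ee_pos: [0.4789, 0.1964, 0.0546]
eef_rot: [-3.141, -0.001, 3.008]
force: [-0.0, 0.3, -0.6]
grip_width: 0.0174
grip_force: 49.9
```

Run:
```python
from h import *
s=cam("side","s4.png");cam("top","t4.png")
move([.479,.197,.0547],[np.pi,0,3.009])
print(proj(s,[[.5731,.1844,.06],[.593,.1818,.06]]))
S=cv2.imread("s4.png")
cv2.imwrite("pics/s4.png",np.hstack([cv2.resize(S[185:240,155:210],(600,600),interpolation=2)]))
```

```text
ee [0.4799 0.1966 0.0561] rpy [3.1408e+00 1.5000e-03 3.0080e+00] shift [0.9 0.3 1.4] rotvec [ 0.0008  0.0015 -0.001 ]
[[180.22639339 210.82577915]
 [176.86482648 208.11837026]]
```

View pics/s4.png

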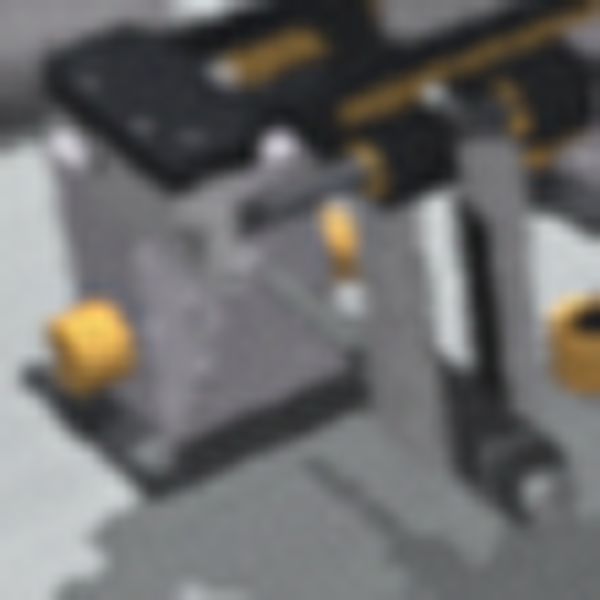

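{"api": "carry_out", "payload": {
  "plan": [
    [[-4, 0.3, 0, 0, 0, 0, 10], [-4, 0, 0, 0, 0, 0, 10], [-4, 0, 0, 0, 0, 0, 10], [-4, 0, 0, 0, 0, 0, 10], [-4, 0, 0, 0, 0, 0, 10], [-4, 0, 0, 0, 0, 0, 10]]
  ]
}}

```text
time_s: 10.08
ee_pos: [0.5036, 0.1932, 0.0549]
eef_rot: [3.142, 0.0, 3.008]
force: [0.3, 0.0, -1.4]
grip_width: 0.0173
grip_force: 49.9
```

{"api": "carry_out", "payload": {
  "plan": [
    [[-3, 0, 0, 0, 0, 0, 10], [-3, 0, 0, 0, 0, 0, 10], [-3, 0, 0, 0, 0, 0, 10], [0, 0, 0, 0, 0, 0, 10]]
  ]
}}

```text
time_s: 10.42
ee_pos: [0.5114, 0.1921, 0.0543]
eef_rot: [-3.141, -0.003, 3.008]
force: [-5.3, 1.7, -0.7]
grip_width: 0.0175
grip_force: 49.9
```

{"api": "carry_out", "payload": {
  "plan": [
    [[-3, 0, 0, 0, 0, 0, 10], [-3, 0, 0, 0, 0, 0, 10], [-3, 0, 0, 0, 0, 0, 10], [-3, 0, 0, 0, 0, 0, 10], [-3, 0, 0, 0, 0, 0, 10], [-3, 0, 0, 0, 0, 0, 10], [-3, 0, 0, 0, 0, 0, 10]]
  ]
}}

```text
time_s: 11.0
ee_pos: [0.5317, 0.1893, 0.0543]
eef_rot: [-3.141, -0.004, 3.008]
force: [-8.1, -0.3, 0.9]
grip_width: 0.0173
grip_force: 49.9
```

{"api": "carry_out", "payload": {
  "plan": [
    [[-2, 0, 0, 0, 0, 0, 10], [-2, 0, 0, 0, 0, 0, 10], [-1, 0, 0, 0, 0, 0, 10], [0, 0, 0, 0, 0, 0, 10]]
  ]
}}

```text
time_s: 11.33
ee_pos: [0.5369, 0.1886, 0.0543]
eef_rot: [-3.141, -0.003, 3.008]
force: [-7.0, 1.4, 0.1]
grip_width: 0.0173
grip_force: 50.0
```

{"api": "carry_out", "payload": {
  "plan": [
    [[-1, 0, 0, 0, 0, 0, 10], [-1, 0, 0, 0, 0, 0, 10], [0, 0, 0, 0, 0, 0, 10]]
  ]
}}

```text
time_s: 11.58
ee_pos: [0.5378, 0.1884, 0.0539]
eef_rot: [-3.14, -0.006, 3.008]
force: [-14.1, 1.4, 1.4]
grip_width: 0.0176
grip_force: 49.9
```

{"api": "carry_out", "payload": {
  "plan": [
    [[-1, 0, 0, 0, 0, 0, 10], [-1, 0, 0, 0, 0, 0, 10], [0, 0, 0, 0, 0, 0, 10]]
  ]
}}

```text
time_s: 11.83
ee_pos: [0.5383, 0.1884, 0.0534]
eef_rot: [-3.14, -0.009, 3.008]
force: [-22.4, 3.6, 2.9]
grip_width: 0.0175
grip_force: 50.0
```

{"api": "carry_out", "payload": {
  "plan": [
    [[5, 0, 0, 0, 0, 0, 10], [10, 0, 0, 0, 0, 0, 10], [15, 0, 0, 0, 0, 0, 10], [20, 0, 0, 0, 0, 0, 10], [22, 0, 0, 0, 0, 0, 10], [-5.5, -26.7, 0, 0, 0, 0, 10], [-5, -26.7, 0, 0, 0, 0, 10], [-5, -26.7, 0, 0, 0, 0, 10], [-5, -26.7, 0, 0, 0, 0, 10], [-5, -26.7, 0, 0, 0, 0, 10], [-5, -26.7, 0, 0, 0, 0, 10], [-5, -26.7, 0, 0, 0, 0, 10], [0, 0, 0, 0, 0, -0.077, 10], [0, 0, 0, 0, 0, -0.077, 10], [0, 0, 0, 0, 0, 0, 10], [0, 0, 0, 0, 0, 0, 10]]
  ]
}}

```text
time_s: 13.17
ee_pos: [0.4808, 0.0077, 0.0549]
eef_rot: [-3.142, 0.0, -3.124]
force: [-0.7, 0.0, -2.0]
grip_width: 0.0175
grip_force: 50.0
```

Run:
```python
from h import *
s=cam("side","s5.png");t=cam("top","t5.png")
move([.4795,.0076,.0547],[np.pi,0,3.1626])
S=cv2.imread("s5.png")
print("head L", proj(s,[[.66,.172,.06]]),proj(t,[[.66,.172,.06]]))
a=cv2.resize(S[165:225,195:255],(400,400),interpolation=2);b=cv2.resize(cv2.imread("t5.png")[105:155,175:235],(480,400),interpolation=2)[:, :400]
cv2.imwrite("pics/s5.png",np.hstack([a,b]))
```

```text
ee [0.4807 0.0079 0.0548] rpy [-3.1416e+00  1.0000e-04 -3.1234e+00] shift [ 1.2 -0.3  0.1] rotvec [-0.      0.0001 -0.0028]
head L [[166.33526256 199.28192679]] [[198.29124164 118.36661911]]
```

View pics/s5.png

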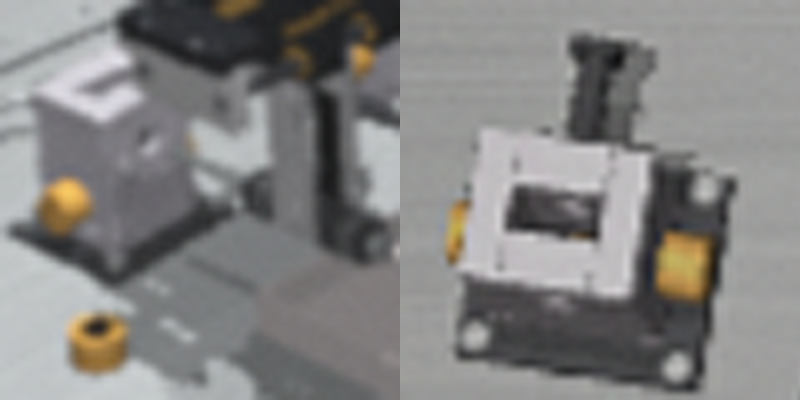

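Run:
```python
from h import *
s=optics.camera("side");S=cv2.cvtColor(cv2.imread("s5.png"),6);B=cv2.cvtColor(cv2.imread("side0raw.png"),6)
print(proj(s,[[.5945,.01,.06],[.594,.0087,.06]]))
for x in(.53,.54,.55,.56,.57,.58,.59):
    p=proj(s,[[x,.0083+(x-.4795)*.019,.0601]])[0]
    col=int(round(p[0]));r=int(round(p[1]))
    print(x,p.round(1),col,"rows",r-6,S[r-6:r+7,col],B[r-6:r+7,col])
```

```text
[[217.43896462 186.48403951]
 [217.8268865  186.38322356]]
0.53 [231.1 192.9] 231 rows 187 [190 188 188 174 128  89  75  86 104  99 116 126 125] [161 160 156 156 158 163 165 166 164 159 161 165 164]
0.54 [228.9 191.9] 229 rows 186 [185 191 194 182 147 128 127 124 120 109  75  79 112] [159 161 162 158 156 159 161 165 157 120  79  94 146]
0.55 [226.8 190.9] 227 rows 185 [185 191 191 188 158 131 139 173 175 135 102  74  57] [158 158 160 166 161 159 159 161 162 153 118  80  64]
0.56 [224.6 189.9] 225 rows 184 [185 190 186 182 168 138 140 179 180 157 104  71  58] [159 159 155 154 162 164 165 161 152 133 101  79  69]
0.57 [222.5 188.9] 222 rows 183 [124 126 125 121 121 116 104 100 101 102 104 104 106] [103 105 104 101 100 100 101  98 101 101 107 115 111]
0.58 [220.4 187.9] 220 rows 182 [125 127 126 129 126 121 115 118 113 104 106 103 103] [104 105 106 106 104 103 102 103 103 102 105 106 103]
0.59 [218.3 186.9] 218 rows 181 [123 124 118 117 136 159 154 132 126 119 109 106 102] [102 103 101  95 115 133 129 112 102 102 104 103 102]
```

{"api": "carry_out", "payload": {
  "plan": [
    [[-4, -0.3, 0, 0, 0, 0, 10], [-4, 0, 0, 0, 0, 0, 10], [-4, 0, 0, 0, 0, 0, 10], [-4, 0, 0, 0, 0, 0, 10], [-4, 0, 0, 0, 0, 0, 10]]
  ]
}}

```text
time_s: 13.73
ee_pos: [0.5011, 0.0079, 0.0548]
eef_rot: [-3.142, 0.0, -3.122]
force: [0.2, 0.4, -1.6]
grip_width: 0.0173
grip_force: 50.0
```

{"api": "carry_out", "payload": {
  "plan": [
    [[-3, 0, 0, 0, 0, 0, 10], [-3, 0, 0, 0, 0, 0, 10], [-3, 0, 0, 0, 0, 0, 10], [0, 0, 0, 0, 0, 0, 10]]
  ]
}}

```text
time_s: 14.07
ee_pos: [0.5089, 0.0081, 0.0543]
eef_rot: [3.141, -0.003, -3.121]
force: [-5.3, -0.2, -1.0]
grip_width: 0.0173
grip_force: 50.0
```

{"api": "carry_out", "payload": {
  "plan": [
    [[-3, 0, 0, 0, 0, 0, 10], [-3, 0, 0, 0, 0, 0, 10], [-3, 0, 0, 0, 0, 0, 10], [-3, 0, 0, 0, 0, 0, 10], [-3, 0, 0, 0, 0, 0, 10], [-3, 0, 0, 0, 0, 0, 10], [-3, 0, 0, 0, 0, 0, 10], [-2, 0, 0, 0, 0, 0, 10], [-2, 0, 0, 0, 0, 0, 10], [-2, 0, 0, 0, 0, 0, 10], [0, 0, 0, 0, 0, 0, 10]]
  ]
}}

```text
time_s: 14.98
ee_pos: [0.5357, 0.0088, 0.0543]
eef_rot: [3.141, -0.003, -3.121]
force: [-6.2, 0.8, -0.4]
grip_width: 0.0173
grip_force: 50.0
```

{"api": "carry_out", "payload": {
  "plan": [
    [[-1, 0, 0, 0, 0, 0, 10], [-1, 0, 0, 0, 0, 0, 10], [-1, 0, 0, 0, 0, 0, 10], [0, 0, 0, 0, 0, 0, 10]]
  ]
}}

```text
time_s: 15.32
ee_pos: [0.5385, 0.0089, 0.0543]
eef_rot: [3.141, -0.003, -3.121]
force: [-7.7, 1.1, 0.1]
grip_width: 0.0175
grip_force: 50.0
```

{"api": "carry_out", "payload": {
  "plan": [
    [[-1, 0, 0, 0, 0, 0, 10], [-1, 0, 0, 0, 0, 0, 10], [-1, 0, 0, 0, 0, 0, 10], [0, 0, 0, 0, 0, 0, 10]]
  ]
}}

```text
time_s: 15.65
ee_pos: [0.5401, 0.0089, 0.0537]
eef_rot: [3.141, -0.007, -3.121]
force: [-16.3, 1.0, 2.6]
grip_width: 0.0172
grip_force: 50.0
```

{"api": "carry_out", "payload": {
  "plan": [
    [[5, 0, 0, 0, 0, 0, 10], [10, 0, 0, 0, 0, 0, 10], [15, 0, 0, 0, 0, 0, 10], [21, 0, 0, 0, 0, 0, 10], [22, 0, 0, 0, 0, 0, 10], [0, -28, 0, 0, 0, 0, 10], [0, -28, 0, 0, 0, 0, 10], [0, -28, 0, 0, 0, 0, 10], [0, -28, 0, 0, 0, 0, 10], [0, -28, 0, 0, 0, 0, 10], [0, -28, 0, 0, 0, 0, 10], [-4, -28, 0, 0, 0, 0, 10], [-4.2, -27.3, 0, 0, 0, 0, 10], [0, 0, 0, 0, 0, -0.08, 10], [0, 0, 0, 0, 0, -0.079, 10], [0, 0, 0, 0, 0, 0, 10], [0, 0, 0, 0, 0, 0, 10]]
  ]
}}

```text
time_s: 17.07
ee_pos: [0.4824, -0.2159, 0.0548]
eef_rot: [-3.142, 0.0, -2.965]
force: [0.3, 0.1, -2.1]
grip_width: 0.0175
grip_force: 50.0
```

Run:
```python
from h import *
s=cam("side","s6.png");t=cam("top","t6.png")
move([.4818,-.2156,.0547],[np.pi,0,-2.962])
```

```text
ee [ 0.4824 -0.2156  0.0549] rpy [-3.1415e+00  1.0000e-04 -2.9645e+00] shift [0.6 0.1 0.2] rotvec [-0.0001  0.0001 -0.0025]
```

{"api": "carry_out", "payload": {
  "plan": [
    [[-4, 0, 0, 0, 0, 0, 10], [-4, 0, 0, 0, 0, 0, 10], [-4, 0, 0, 0, 0, 0, 10], [-4, 0, 0, 0, 0, 0, 10], [-4, 0, 0, 0, 0, 0, 10]]
  ]
}}

```text
time_s: 17.58
ee_pos: [0.5026, -0.2121, 0.0548]
eef_rot: [3.142, 0.0, -2.962]
force: [0.5, -0.0, -1.5]
grip_width: 0.0174
grip_force: 50.0
```

{"api": "carry_out", "payload": {
  "plan": [
    [[-3, 0, 0, 0, 0, 0, 10], [-3, 0, 0, 0, 0, 0, 10], [-3, 0, 0, 0, 0, 0, 10], [0, 0, 0, 0, 0, 0, 10]]
  ]
}}

```text
time_s: 17.92
ee_pos: [0.5105, -0.2106, 0.0544]
eef_rot: [3.141, -0.002, -2.962]
force: [-3.5, -1.3, -0.4]
grip_width: 0.0173
grip_force: 50.0
```

{"api": "carry_out", "payload": {
  "plan": [
    [[-3, 0, 0, 0, 0, 0, 10], [-3, 0, 0, 0, 0, 0, 10], [-3, 0, 0, 0, 0, 0, 10], [-3, 0, 0, 0, 0, 0, 10], [-3, 0, 0, 0, 0, 0, 10], [-3, 0, 0, 0, 0, 0, 10], [-3, 0, 0, 0, 0, 0, 10], [-2, 0, 0, 0, 0, 0, 10], [-2, 0, 0, 0, 0, 0, 10], [-2, 0, 0, 0, 0, 0, 10], [0, 0, 0, 0, 0, 0, 10]]
  ]
}}

```text
time_s: 18.83
ee_pos: [0.5367, -0.2059, 0.0544]
eef_rot: [3.141, -0.003, -2.963]
force: [-7.3, -1.0, -0.7]
grip_width: 0.0176
grip_force: 50.0
```

{"api": "carry_out", "payload": {
  "plan": [
    [[-1, 0, 0, 0, 0, 0, 10], [-1, 0, 0, 0, 0, 0, 10], [-1, 0, 0, 0, 0, 0, 10], [-1, 0, 0, 0, 0, 0, 10], [0, 0, 0, 0, 0, 0, 10]]
  ]
}}

```text
time_s: 19.25
ee_pos: [0.5405, -0.2052, 0.0544]
eef_rot: [3.141, -0.003, -2.963]
force: [-6.6, -1.6, -0.0]
grip_width: 0.0174
grip_force: 50.0
```

{"api": "carry_out", "payload": {
  "plan": [
    [[-1, 0, 0, 0, 0, 0, 10], [-1, 0, 0, 0, 0, 0, 10], [-1, 0, 0, 0, 0, 0, 10], [-1, 0, 0, 0, 0, 0, 10], [0, 0, 0, 0, 0, 0, 10]]
  ]
}}

```text
time_s: 19.67
ee_pos: [0.5424, -0.2047, 0.0537]
eef_rot: [3.139, -0.008, -2.963]
force: [-20.5, -3.9, 2.7]
grip_width: 0.0179
grip_force: 50.0
```

{"api": "carry_out", "payload": {
  "plan": [
    [[5, 0, 0, 0, 0, 0, 10], [10, 0, 0, 0, 0, 0, 10], [15, 0, 0, 0, 0, 0, 10], [20, 0, 0, 0, 0, 0, 10], [23, 0, 0, 0, 0, 0, 10], [0, 0, -17, 0, 0, 0.114, 10], [0, 0, -18, 0, 0, 0.114, 10], [0, 0, 0, 0, 0, 0.114, 10], [4, 18, 0, 0, 0, 0, 10], [7.7, 34.8, 0, 0, 0, 0, 10], [7.7, 34.8, 0, 0, 0, 0, 10], [7.7, 34.8, 0, 0, 0, 0, 10], [7.7, 34.8, 0, 0, 0, 0, 10], [7.7, 34.8, 0, 0, 0, 0, 10], [7.7, 34.8, 0, 0, 0, 0, 10], [7.7, 34.8, 0, 0, 0, 0, 10], [7.7, 34.8, 0, 0, 0, 0, 10], [7.7, 34.8, 0, 0, 0, 0, 10], [7.7, 34.8, 0, 0, 0, 0, 10], [0, 0, 0, 0, 0, 0, 10]]
  ]
}}

```text
time_s: 21.33
ee_pos: [0.4525, 0.1616, 0.0901]
eef_rot: [3.14, 0.001, 2.983]
force: [0.3, -0.7, -2.2]
grip_width: 0.0178
grip_force: 50.0
```

{"api": "carry_out", "payload": {
  "plan": [
    [[7.7, 34.8, 0, 0, 0, 0, 10], [7.7, 34.8, 0, 0, 0, 0, 10], [7.7, 34.8, 0, 0, 0, 0, 10], [7.7, 34.8, 0, 0, 0, 0, 10], [7.7, 34.8, 0, 0, 0, 0, 10], [0, 0, 0, 0, 0, 0, 10], [0, 0, 0, 0, 0, 0, 10]]
  ]
}}

```text
time_s: 21.92
ee_pos: [0.4427, 0.3359, 0.0895]
eef_rot: [-3.141, -0.0, 2.981]
force: [-0.3, -0.1, -2.7]
grip_width: 0.0177
grip_force: 50.0
```

Run:
```python
from h import *
s=cam("side","s7.png");t=cam("top","t7.png")
move([.440,.352,.0065],[np.pi,0,2.976])
```

```text
ee [0.4431 0.3341 0.0896] rpy [-3.1411e+00 -3.0000e-04  2.9786e+00] shift [ 6.  17.2 83.1] rotvec [-0.0005 -0.0003  0.0026]
```

{"api": "carry_out", "payload": {
  "plan": [
    [[6, 17, 15, 0, 0, 0, 10], [0, 0, 20, 0, 0, 0, 10], [0, 0, 20, 0, 0, 0, 10], [0, 0, 15, 0, 0, 0, 10], [0, 0, 8, 0, 0, 0, 10], [0, 0, 3, 0, 0, 0, 10], [0, 0, 2, 0, 0, 0, 10], [0, 0, 0, 0, 0, 0, 10], [0, 0, 0, 0, 0, 0, 30], [0, 0, 0, 0, 0, 0, 40], [0, 0, 0, 0, 0, 0, 50], [0, 0, 0, 0, 0, 0, 50], [0, 0, -20, 0, 0, 0, 50], [0, 0, -40, 0, 0, 0, 60], [0, 0, -40, 0, 0, 0, 94], [0, 0, -40, 0, 0, 0, 94], [0, 0, -40, 0, 0, 0, 94]]
  ]
}}

```text
time_s: 23.43
ee_pos: [0.4396, 0.3523, 0.1891]
eef_rot: [3.141, 0.0, 2.979]
force: [1.0, 0.2, 0.0]
grip_width: 0.0736
grip_force: 0.0
```

Run:
```python
from h import *
w=cam("wrist","w8.png");s=cam("side","s8.png");t=cam("top","t8.png")
print(telemetry.get_obs()["ee_pos"],telemetry.get_obs()["eef_rot"])
T=cv2.imread("t8.png")
move([.42,-.28,.25],[np.pi,0,3.0])
# stand plate: top view dark-blob rect using top0
T=cv2.imread("top0raw.png");g=cv2.cvtColor(T,6)
c,th=blob(T,(378,176),1)
m=(g[150:220,355:425]<115).astype(np.uint8);cs=max(cv2.findContours(m,0,1)[0],key=cv2.contourArea).reshape(-1,2)+[355,150]
print(cv2.minAreaRect(plane(t,cs,.005).astype(np.float32)))
W=cv2.imread("w8.png");cv2.imwrite("pics/w8.png",np.hstack([cv2.resize(W[80:280,150:350],(400,400),interpolation=2),cv2.resize(T[162:212,365:415],(400,400),interpolation=2)]))
```

```text
[0.44085597 0.35321623 0.19006029] [3.13730243 0.00435648 2.97890653]
ee [0.4409 0.3532 0.1901] rpy [3.1373 0.0044 2.9789] shift [ -82.2 -628.   -62.3] rotvec [ 0.0042  0.0044 -0.0211]
((0.4798574149608612, -0.3697811961174011), (0.09073090553283691, 0.10129749029874802), 23.347034454345703)
```

View pics/w8.png

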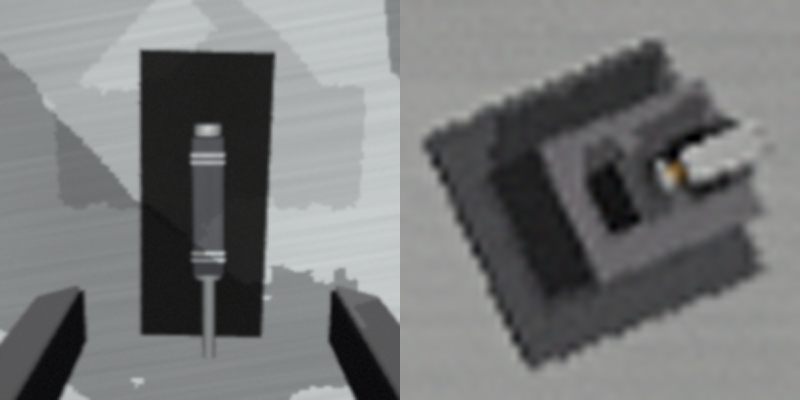

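{"api": "carry_out", "payload": {
  "plan": [
    [[-6.8, -35.8, -5.5, 0, 0, 0, 94], [-6.8, -35.8, -5.5, 0, 0, 0, 94], [-6.8, -35.8, -5.5, 0, 0, 0, 94], [-6.8, -35.8, -5.5, 0, 0, 0, 94], [-6.8, -35.8, -5.5, 0, 0, 0, 94], [-6.8, -35.8, -5.5, 0, 0, 0, 94], [-6.8, -35.8, -5.5, 0, 0, 0, 94], [-6.8, -35.8, -5.5, 0, 0, 0, 94], [-6.8, -35.8, -5.5, 0, 0, 0, 94], [-6.8, -35.8, -5.5, 0, 0, 0, 94], [-6.8, -35.8, -5.5, 0, 0, 0, 94], [-6.8, -35.8, -5.5, 0, 0, 0, 94], [-6.8, -35.8, -5.5, 0, 0, 0, 94], [-6.8, -35.8, -5.5, 0, 0, 0, 94], [-6.8, -35.8, -5.5, 0, 0, 0, 94], [-6.8, -35.8, -5.5, 0, 0, 0, 94], [-6.8, -35.8, -5.5, 0, 0, 0, 94], [-6.8, -35.8, -5.5, 0, 0, 0, 94], [-6.8, -35.8, -5.5, 0, 0, 0, 94], [-6.8, -35.8, -5.5, 0, 0, 0, 94]]
  ]
}}

```text
time_s: 25.25
ee_pos: [0.4576, -0.3778, 0.2954]
eef_rot: [3.14, -0.002, 2.979]
force: [0.9, 0.6, 0.4]
grip_width: 0.094
grip_force: 0.0
```

{"api": "carry_out", "payload": {
  "plan": [
    [[0, 0, 0, 0, 0, 0.122, 94], [0, 0, 0, 0, 0, 0.122, 94], [0, 0, 0, 0, 0, 0.122, 94], [0, 0, 0, 0, 0, 0.122, 94], [0, 0, 0, 0, 0, 0.122, 94], [0, 0, 0, 0, 0, 0.122, 94], [0, 0, 0, 0, 0, 0.122, 94], [0, 0, 0, 0, 0, 0.122, 94], [0, 0, 0, 0, 0, 0.122, 94], [0, 0, 0, 0, 0, 0.122, 94], [0, 0, 0, 0, 0, 0.122, 94], [0, 0, 0, 0, 0, 0.122, 94], [0, 0, 0, 0, 0, 0.122, 94], [0, 0, 0, 0, 0, 0.122, 94], [0, 0, 0, 0, 0, 0.122, 94], [0, 0, 0, 0, 0, 0.122, 94], [0, 0, 0, 0, 0, 0.122, 94], [0, 0, 0, 0, 0, 0.122, 94], [0, 0, 0, 0, 0, 0.122, 94], [0, 0, 0, 0, 0, 0.122, 94]]
  ]
}}

```text
time_s: 26.92
ee_pos: [0.458, -0.3759, 0.295]
eef_rot: [-3.139, 0.001, 0.533]
force: [-0.4, -0.5, -0.2]
grip_width: 0.0939
grip_force: 0.0
```

{"api": "carry_out", "payload": {
  "plan": [
    [[0, 0, 0, 0, 0, 0.122, 94], [0, 0, 0, 0, 0, 0, 94], [0, 0, 0, 0, 0, 0, 94]]
  ]
}}

```text
time_s: 27.17
ee_pos: [0.458, -0.376, 0.2956]
eef_rot: [-3.14, 0.001, 0.421]
force: [-0.1, 0.0, 0.4]
grip_width: 0.0941
grip_force: 0.0
```

Run:
```python
from h import *
w=cam("wrist","w9.png");t=cam("top","t9.png")
print(telemetry.get_obs()["ee_pos"],telemetry.get_obs()["eef_rot"],w["origin"])
W=cv2.imread("w9.png");cv2.imwrite("pics/w9.png",cv2.resize(W,(800,600),interpolation=2))
```

```text
[ 0.45806121 -0.37600926  0.29611781] [-3.14066881e+00  3.86722304e-04  4.20822370e-01] [ 0.52266245 -0.34759263  0.47465427]
```

View pics/w9.png

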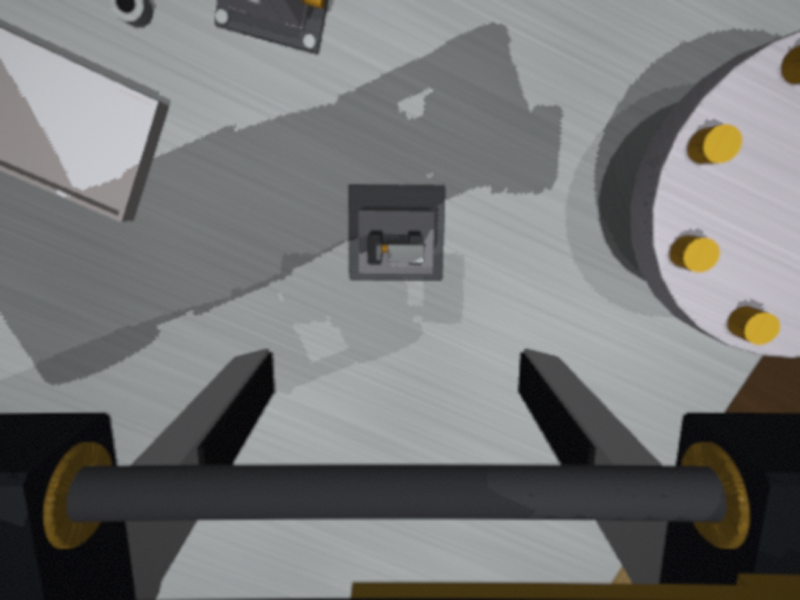

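Run:
```python
from h import *
w=optics.camera("wrist");o=telemetry.get_obs();M=R.from_euler("xyz",o["eef_rot"]).as_matrix()
f=lambda q,z:(np.c_[plane(w,np.array(q)*.64,z),np.full(len(q),z)])
for nm,q,z in [("foot",[(349,185),(445,185),(443,280),(349,280)],.006),("top",[(358,209),(436,209),(434,279),(358,279)],.075),("padL",[(367,231),(383,231),(383,265),(367,265)],.114),("bridge",[(388,235),(425,235),(425,265),(388,265)],.132)]:
    p=f(q,z);print(nm,p[:,:2].round(4).tolist(),"mean",p.mean(0).round(4),"tool mm",((p-o["ee_pos"])@M*1e3).round(1)[:,:2].tolist())
W=cv2.imread("w9.png");cv2.imwrite("pics/c9.png",cv2.resize(W[112:186,214:293],(640,600),interpolation=2))
```

```text
foot [[0.5021, -0.3098], [0.5381, -0.3901], [0.4574, -0.4266], [0.4204, -0.3441]] mean [ 0.4795 -0.3676  0.006 ] tool mm [[67.3, -42.4], [67.4, 45.6], [-21.2, 46.1], [-21.3, -44.4]]
top [[0.4911, -0.3289], [0.5163, -0.3853], [0.4647, -0.4079], [0.4392, -0.351]] mean [ 0.4778 -0.3683  0.075 ] tool mm [[49.4, -29.4], [49.5, 32.3], [-6.9, 31.9], [-6.9, -30.4]]
padL [[0.4825, -0.3428], [0.4872, -0.3533], [0.4645, -0.3633], [0.4597, -0.3526]] mean [ 0.4735 -0.353   0.114 ] tool mm [[35.9, -20.3], [35.9, -8.7], [11.1, -8.9], [11.1, -20.6]]
bridge [[0.4879, -0.3573], [0.4983, -0.3805], [0.4794, -0.3893], [0.4688, -0.3657]] mean [ 0.4836 -0.3732  0.132 ] tool mm [[34.9, -4.9], [34.9, 20.6], [14.1, 20.9], [14.1, -4.9]]
```

View pics/c9.png

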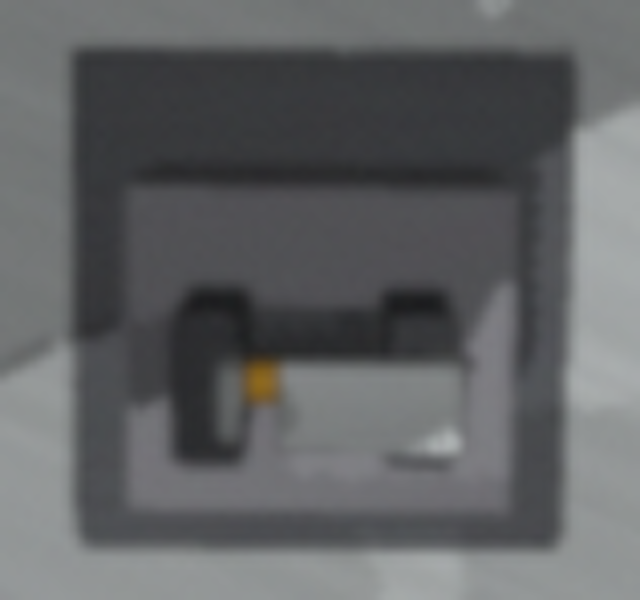

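{"api": "carry_out", "payload": {
  "plan": [
    [[12, 0.6, 0, 0, 0, 0.005, 94], [11.4, 0, 15, 0, 0, 0, 90], [0, 0, 35, 0, 0, 0, 80], [0, 0, 35, 0, 0, 0, 70], [0, 0, 35, 0, 0, 0, 70], [0, 0, 30, 0, 0, 0, 70], [0, 0, 25, 0, 0, 0, 70], [0, 0, 20, 0, 0, 0, 70], [0, 0, 12, 0, 0, 0, 70], [0, 0, 8, 0, 0, 0, 70], [0, 0, 0, 0, 0, 0, 60], [0, 0, 0, 0, 0, 0, 50], [0, 0, 0, 0, 0, 0, 44], [0, 0, 0, 0, 0, 0, 44], [0, 0, 0, 0, 0, 0, 37.5], [0, 0, 0, 0, 0, 0, 37.5], [0, 0, 0, 0, 0, 0, 37.5], [0, 0, 0, 0, 0, 0, 37.5], [0, 0, 0, 0, 0, 0, 37.5]]
  ],
  "squeeze": 20
}}

```text
time_s: 28.9
ee_pos: [0.4801, -0.3675, 0.0827]
eef_rot: [3.14, -0.001, 0.412]
force: [-0.1, 0.3, 6.1]
grip_width: 0.0377
grip_force: 9.0
```

{"api": "carry_out", "payload": {
  "plan": [
    [[0, 0, 0, 0, 0, 0, 37.5], [0, 0, -5, 0, 0, 0, 37.5], [0, 0, -10, 0, 0, 0, 37.5], [0, 0, -20, 0, 0, 0, 37.5], [0, 0, -25, 0, 0, 0, 37.5], [0, 0, -25, 0, 0, 0, 37.5], [0, 0, -25, 0, 0, 0, 37.5], [0, 0, -20, 0, 0, 0, 37.5], [0, 0, 0, 0, 0, 0, 37.5], [0, 0, 0, 0, 0, 0, 37.5]]
  ]
}}

```text
time_s: 29.73
ee_pos: [0.4799, -0.3673, 0.2127]
eef_rot: [3.14, -0.001, 0.412]
force: [0.6, 0.3, -2.2]
grip_width: 0.0377
grip_force: 6.7
```

Run:
```python
from h import *
w=cam("wrist","w10.png");t=cam("top","t10.png");s=cam("side","s10.png")
o=telemetry.get_obs();print(o["ee_pos"],o["eef_rot"],o["force"],o["grip_width"],o["grip_force"])
# expected jaw tips in views
M=R.from_euler("xyz",o["eef_rot"])
P=o["ee_pos"]+M.apply([[0,0,76],[0,11,76],[0,-11,76],[0,0,-19]])/1e3 if False else o["ee_pos"]+M.apply(np.array([[0,0,76],[0,11,76],[0,-11,76]])/1e3)
print(P,proj(w,P),proj(s,P),proj(t,P))
a=cv2.imread("s10.png");b=cv2.imread("w10.png")
u,v=proj(s,P)[0].astype(int);print(u,v)
cv2.imwrite("pics/s10.png",np.hstack([cv2.resize(a[max(v-50,0):v+30,u-40:u+40],(400,400),interpolation=2),cv2.resize(b[100:300,150:350],(400,400),interpolation=2)]))
```

```text
[ 0.47932317 -0.36685704  0.21035408] [-3.13946336e+00  1.04793085e-03  4.11768277e-01] [ 0.23247766 -0.37441286 -0.86591945] 0.03776313256924726 6.693224874325097
[[ 0.47918542 -0.36674062  0.13435429]
 [ 0.48358792 -0.37682117  0.13433087]
 [ 0.47478292 -0.35666007  0.13437771]] [[251.55741561 203.33824925]
 [264.63333123 203.33248717]
 [238.47583324 203.34474476]] [[313.34529437 139.65364277]
 [313.97936137 138.49086902]
 [312.70345183 140.83057416]] [[403.21737137 180.45355601]
 [407.24861576 178.75217209]
 [399.18972002 182.15391662]]
313 139
```

View pics/s10.png

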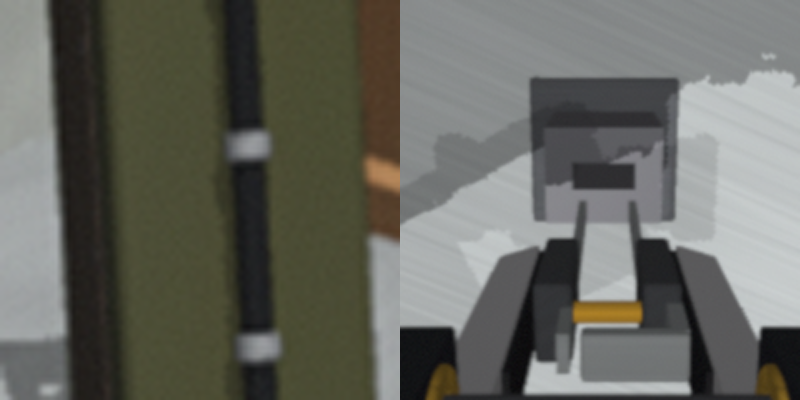

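The tongs are held with both jaws clear of the stand; jaw ends are at crop (581,203) and (633,203), slot empty beneath at (603,176). All 14 views are used, so I'll continue on measurements only.

Run:
```python
from h import *
w=optics.camera("wrist");o=telemetry.get_obs();M=R.from_euler("xyz",o["eef_rot"])
for p in([0,47,0],[0,-47,0],[0,0,0],[0,0,76]): print(p,proj(w,[o["ee_pos"]+M.apply(np.array(p)/1e3)]))
# fresh jaws rows
W=cv2.cvtColor(cv2.imread("w10.png"),6)
for v in(200,203,206,209): print(v,W[v,232:276])
W=cv2.cvtColor(cv2.imread("w9.png"),6)
for v in(226,228,232): print(v,W[v,165:182],W[v,325:342])
```

```text
[0, 47, 0] [[330.94840626 237.33969249]]
[0, -47, 0] [[174.25300078 237.28094804]]
[0, 0, 0] [[252.62654153 237.23350417]]
[0, 0, 76] [[252.72033052 203.54818363]]
200 [136 135 135 136 135 135 130 119 108 105 109 121 131 134 133 134 134 134
 133 133 133 133 133 133 132 132 131 132 132 132 131 125 115 105 102 111
 124 128 129 128 129 129 128 128]
203 [135 135 135 135 134 132 121  94  75  73  86 109 128 134 132 133 134 134
 132 133 133 132 132 132 133 131 131 131 132 131 130 120  99  79  74  84
 106 125 129 129 129 128 129 128]
206 [134 134 134 135 133 128 110  83  71  74  83 109 127 133 134 133 133 132
 132 133 132 133 132 132 132 132 132 131 131 131 129 121  98  77  72  76
  93 118 128 129 129 128 128 128]
209 [135 135 134 134 133 121  94  75  72  71  84 110 129 134 134 134 133 133
 133 133 132 132 132 132 131 132 131 132 131 130 129 122  99  76  71  73
  82 106 124 128 129 128 128 128]
226 [ 76  75  75  73  67  57  44  35  50  89 127 144 148 147 149 147 147] [170 170 170 170 169 169 162 132  76  38  41  54  65  71  74  75  74]
228 [ 75  73  70  63  53  36  17  13  36  82 124 146 150 149 148 147 147] [171 170 169 170 170 169 160 125  63  15  14  25  44  60  70  74  76]
232 [ 63  50  35  21  12  10  12  13  27  67 113 141 148 147 147 149 150] [173 174 174 175 175 174 157 103  43  14  12  10   9  13  23  44  60]
```

{"api": "carry_out", "payload": {
  "plan": [
    [[25, -13.1, 0, 0, 0, 0, 37.5], [25, -13.1, 0, 0, 0, 0, 37.5], [25, -13.1, 0, 0, 0, 0, 37.5], [25, -13.1, 0, 0, 0, 0, 37.5], [25, -13.1, 0, 0, 0, 0, 37.5], [25, -13.1, 0, 0, 0, 0, 37.5], [25, -13.1, 0, 0, 0, 0, 37.5], [25, -13.1, 0, 0, 0, 0, 37.5], [0, 0, 0, 0, 0, 0.116, 37.5], [0, 0, 0, 0, 0, 0.116, 37.5], [0, 0, 20, 0, 0, 0, 37.5], [0, 0, 0, 0, 0, 0, 37.5], [0, 0, 0, 0, 0, 0, 37.5]]
  ]
}}

```text
time_s: 31.02
ee_pos: [0.6205, -0.1909, 0.1903]
eef_rot: [-3.14, 0.003, 0.181]
force: [0.5, 0.7, -0.5]
grip_width: 0.0377
grip_force: 6.7
```

Run:
```python
from h import *
w=cam("wrist","w11.png")
move([.6206,-.1907,.0997],[np.pi,0,.180])
W=cv2.cvtColor(cv2.imread("w11.png"),6)
o=telemetry.get_obs();M=R.from_euler("xyz",o["eef_rot"])
# predicted pocket corners & jaw tips in wrist
b=np.radians(10.3);Rb=np.array([[np.cos(b),-np.sin(b)],[np.sin(b),np.cos(b)]])
P=[[*(Rb@q+[.6206,-.1907]),.085] for q in([.008,.016],[.008,-.016],[-.008,-.016],[-.008,.016])]
print(proj(w,P).round(1));print("tips",proj(w,o["ee_pos"]+M.apply([[.004,.012,.0777],[.004,-.012,.0777]])).round(1))
for v in range(186,212,4): print(v,W[v,226:282:2])
```

```text
ee [ 0.6208 -0.1911  0.1915] rpy [-3.1408e+00  1.2000e-03  1.8050e-01] shift [-0.1 -0.4 91.8] rotvec [-0.0008  0.0012  0.0005]
[[235.2 186.2]
 [270.1 186.3]
 [269.9 203.1]
 [235.4 203.1]]
tips [[267.5 198.4]
 [238.6 198.3]]
186 [139 140 140 139 137 111  71  73  71  70  80  95  94 108 114 101  91  94
  76  68  69  73  81 125 139 138 139 139]
190 [139 138 136 137 135 112  73  81  84  84  83  84  84  85  85  83  85  85
  86  85  83  82  79 127 140 138 137 135]
194 [136 136 134 134 135 111  76  82  84  84  84  90 110 123 130 126 113  90
  85  85  84  84  80 126 136 136 135 133]
198 [135 137 138 136 135 114  81  84  82  85  84  84  84  84  84  84  84  83
  84  85  84  83  83 124 134 134 135 136]
202 [136 136 136 136 135 124 114  76  84 127 132 130 129 130 131 128 131 131
 128  97  73 107 123 130 137 135 135 136]
206 [136 137 136 135 135 125 105  71  83 130 137 139 137 136 136 138 135 135
 136 100  70  92 129 131 136 136 135 135]
210 [134 137 135 136 135 124  84  69  86 131 135 135 139 137 136 135 137 138
 134 101  69  79 121 130 135 135 135 134]
```

Run:
```python
from h import *
w=optics.camera("wrist");W=cv2.cvtColor(cv2.imread("w11.png"),6)
for c in(245,248,258,262): print(c,"rows170-210",W[170:210,c])
for c in(239,240,241,265,266,267): print(c,"rows190-212",W[190:212,c])
for r in(182,184,186,200,201,202): print(r,plane(w,[(253.4,r)],.085))
```

```text
245 rows170-210 [166 166 166 166 166 164 163 162 160 161 161 156 143 130 111  78  74  82
  85  85  84  84  84  85  84  85  84  84  85  84  90 108 132 138 138 136
 136 135 136 135]
248 rows170-210 [171 170 170 168 167 166 165 165 165 165 163 160 154 139 130 117  95  85
  85  85  84  84  84  86  90  91  87  85  84  85  90 107 130 137 138 139
 139 139 138 136]
258 rows170-210 [167 168 169 169 167 167 165 165 165 166 166 168 166 161 140 114  91  85
  85  85  85  83  86  96 113 115 100  88  84  84  90 107 131 135 135 135
 135 137 138 138]
262 rows170-210 [168 168 167 166 165 165 167 169 169 168 166 165 164 157 132  92  76  83
  86  85  86  84  86  86  85  85  83  84  84  85  90 106 128 134 135 135
 136 135 135 134]
239 rows190-212 [78 80 80 81 81 81 82 83 84 82 82 89 96 92 90 84 82 79 76 73 72 70]
240 rows190-212 [81 82 83 84 82 83 83 83 84 82 78 75 76 74 73 71 71 70 69 68 69 69]
241 rows190-212 [83 83 83 82 82 83 83 84 83 81 76 73 73 72 72 71 71 70 70 69 70 69]
265 rows190-212 [85 84 84 84 85 85 85 84 84 83 79 77 77 77 76 76 75 76 75 74 76 78]
266 rows190-212 [83 84 84 84 84 85 83 83 84 82 78 75 73 72 71 71 70 70 69 69 69 69]
267 rows190-212 [84 83 85 85 85 84 84 84 82 82 80 80 83 84 80 76 74 72 71 71 71 69]
182 [[ 0.63287525 -0.18954758]]
184 [[ 0.63103239 -0.18988566]]
186 [[ 0.6291836  -0.19022482]]
200 [[ 0.61607522 -0.19262959]]
201 [[ 0.61512766 -0.19280342]]
202 [[ 0.61417858 -0.19297753]]
```

{"api": "carry_out", "payload": {
  "plan": [
    [[2, -0.4, 8, 0, 0, 0, 37.5], [0, 0, 12, 0, 0, 0, 37.5], [0, 0, 12, 0, 0, 0, 37.5], [0, 0, 12, 0, 0, 0, 37.5], [0, 0, 12, 0, 0, 0, 37.5], [0, 0, 12, 0, 0, 0, 37.5], [0, 0, 9, 0, 0, 0, 37.5], [0, 0, 0, 0, 0, 0, 37.5]]
  ]
}}

```text
time_s: 31.78
ee_pos: [0.6221, -0.1901, 0.1121]
eef_rot: [-3.14, 0.003, 0.18]
force: [-0.1, 0.1, -1.5]
grip_width: 0.0377
grip_force: 6.7
```

{"api": "carry_out", "payload": {
  "plan": [
    [[0, 0, 4, 0, 0, 0, 37.5], [0, 0, 4, 0, 0, 0, 37.5], [0, 0, 3, 0, 0, 0, 37.5], [0, 0, 2, 0, 0, 0, 37.5], [0, 0, 0, 0, 0, 0, 37.5]]
  ]
}}

```text
time_s: 32.2
ee_pos: [0.6229, -0.1903, 0.1015]
eef_rot: [-3.141, 0.0, 0.18]
force: [0.0, -0.4, -0.9]
grip_width: 0.0376
grip_force: 6.7
```

{"api": "carry_out", "payload": {
  "plan": [
    [[0, 0, 1.5, 0, 0, 0, 37.5], [0, 0, 0, 0, 0, 0, 35], [0, 0, 0, 0, 0, 0, 33], [0, 0, 0, 0, 0, 0, 31], [0, 0, 0, 0, 0, 0, 29], [0, 0, 0, 0, 0, 0, 28], [0, 0, 0, 0, 0, 0, 28], [0, 0, 0, 0, 0, 0, 28], [0, 0, 0, 0, 0, 0, 28], [0, 0, 0, 0, 0, 0, 28]]
  ],
  "squeeze": 25
}}

```text
time_s: 33.03
ee_pos: [0.6231, -0.1904, 0.1005]
eef_rot: [3.141, -0.0, 0.18]
force: [-0.7, 0.4, 1.5]
grip_width: 0.0293
grip_force: 25.0
```

{"api": "carry_out", "payload": {
  "plan": [
    [[0, 0, 0, 0, 0, 0, 28], [0, 0, -4, 0, 0, 0, 28], [0, 0, -8, 0, 0, 0, 28], [0, 0, -12, 0, 0, 0, 28], [0, 0, -15, 0, 0, 0, 28], [0, 0, -20, 0, 0, 0, 28], [0, 0, -20, 0, 0, 0, 28], [0, 0, -20, 0, 0, 0, 28], [0, 0, 0, 0, 0, 0, 28], [0, 0, 0, 0, 0, 0, 28]]
  ],
  "squeeze": 16
}}

```text
time_s: 33.87
ee_pos: [0.6233, -0.1905, 0.2007]
eef_rot: [3.14, -0.002, 0.18]
force: [-1.2, 0.3, -1.7]
grip_width: 0.0305
grip_force: 16.0
```

Run:
```python
from h import *
w=cam("wrist","w12.png");W=cv2.imread("w12.png");a=cv2.imread("w11.png")
o=telemetry.get_obs();M=R.from_euler("xyz",o["eef_rot"]);print(o["ee_pos"],o["grip_width"],o["grip_force"],o["force"])
print(proj(w,o["ee_pos"]+M.apply([[.004,.006,.0777],[.004,-.006,.0777],[.006,0,.085]])).round(1))
g=cv2.cvtColor(W,6)
for v in range(190,216,2): print(v,g[v,234:274])
print(W[200:206:2,246:260:3].tolist())
```

```text
[ 0.62281381 -0.19029991  0.19906433] 0.030944311571269513 15.997230112552643 [-0.21850718  0.51020852 -2.4902326 ]
[[259.3 198.8]
 [245.  198.8]
 [252.2 194.4]]
190 [135 131 113  82  72  75  82  83  83  84  84  84  84  85  85  84  84  84
  84  84  84  83  85  85  85  84  84  85  85  84  85  84  84  82  77  78
  98 128 138 139]
192 [134 129 113  82  74  80  82  83  83  84  83  84  84  83  83  85  84  84
  84  85  85  84  85  85  85  85  84  86  86  84  84  85  83  83  78  78
  98 129 137 138]
194 [134 131 114  83  75  80  83  83  83  83  84  84  84  86  88  91  97 101
 105 105 107 106 102  96  91  87  85  84  85  83  85  84  84  83  81  78
  97 125 136 137]
196 [137 133 115  86  77  81  83  84  83  84  84  84  85  86  94 103 111 115
 114 111 116 120 119 114 107  95  84  83  85  85  84  83  84  84  81  81
  96 124 134 136]
198 [135 131 115  86  80  82  83  84  83  84  84  84  84  83  82  80  79  79
  76  76  75  77  78  78  82  83  83  84  83  84  84  83  83  82  82  83
  97 125 134 134]
200 [135 132 116  89  82  83  84  85  84  83  80  77  77  77  77  79  87  90
  94  97  96  91  85 
[... 778 characters left out ...]
 117  88  72  69  73  91 115 120 113  93
  74  69  74  86 100 113 117 118 104  79  70  72  84 111 131 136 135 130
 125 132 135 134]
212 [135 135 131 127 133 135 134 128 109  82  70  69  77 100 124 127 123 120
 120 120 119 119 121 124 129 132 119  86  69  70  81 106 130 135 134 130
 125 131 134 135]
214 [134 133 128 125 133 136 134 127 106  80  70  70  77 102 128 134 133 133
 134 134 135 136 133 133 134 132 118  84  70  69  76 100 128 136 134 130
 126 133 135 134]
[[[77, 76, 78], [26, 77, 104], [28, 92, 124], [26, 89, 119], [29, 72, 95]], [[68, 71, 72], [33, 107, 144], [37, 120, 161], [35, 119, 159], [31, 96, 128]], [[66, 75, 82], [37, 120, 162], [26, 76, 101], [29, 80, 107], [36, 114, 154]]]
```

{"api": "carry_out", "payload": {
  "plan": [
    [[-10, -7, 0, 0, 0, 0, 28], [-20.7, -13.9, 0, 0, 0, 0, 28], [-20.7, -13.9, 0, 0, 0, 0, 28], [-20.7, -13.9, 0, 0, 0, 0, 28], [-20.7, -13.9, 0, 0, 0, 0, 28], [-20.7, -13.9, 0, 0, 0, 0, 28], [-20.7, -13.9, 0, 0, 0, 0, 28], [-20.7, -13.9, 0, 0, 0, 0, 28], [-10.7, -7, 0, 0, 0, 0, 28], [0, 0, 20, 0, 0, 0, 28], [0, 0, 20, 0, 0, 0, 28], [0, 0, 20, 0, 0, 0, 28], [0, 0, 20, 0, 0, 0, 28], [0, 0, 15, 0, 0, 0, 28], [0, 0, 7, 0, 0, 0, 28], [0, 0, 3, 0, 0, 0, 28], [0, 0, 0, 0, 0, 0, 28]]
  ]
}}

```text
time_s: 35.33
ee_pos: [0.4398, -0.1104, 0.0938]
eef_rot: [-3.141, 0.001, 0.18]
force: [-0.3, 0.4, -0.9]
grip_width: 0.0303
grip_force: 16.0
```

{"api": "carry_out", "payload": {
  "plan": [
    [[0, 0, 2.5, 0, 0, 0, 28], [0, 0, 0, 0, 0, 0, 31], [0, 0, 0, 0, 0, 0, 34], [0, 0, 0, 0, 0, 0, 36], [0, 0, 0, 0, 0, 0, 37.5], [0, 0, 0, 0, 0, 0, 37.5], [0, 0, -5, 0, 0, 0, 37.5], [0, 0, -15, 0, 0, 0, 37.5], [0, 0, -30, 0, 0, 0, 37.5], [0, 0, -30, 0, 0, 0, 37.5], [0, 0, -22, 0, 0, 0, 37.5], [25.1, -10.8, 0, 0, 0, 0, 37.5], [25.1, -10.8, 0, 0, 0, 0, 37.5], [25.1, -10.8, 0, 0, 0, 0, 37.5], [25.1, -10.8, 0, 0, 0, 0, 37.5], [25.1, -10.8, 0, 0, 0, 0, 37.5], [25.1, -10.8, 0, 0, 0, 0, 37.5], [25.1, -10.8, 0, 0, 0, 0, 37.5], [25.1, -10.8, 0, 0, 0, 0, 37.5]]
  ]
}}

```text
time_s: 36.92
ee_pos: [0.6232, 0.0114, 0.1941]
eef_rot: [-3.142, -0.0, 0.18]
force: [0.0, -0.1, -1.3]
grip_width: 0.0378
grip_force: 6.7
```

{"api": "carry_out", "payload": {
  "plan": [
    [[0, 0, 0, 0, 0, 0.08, 37.5], [0, 0, 0, 0, 0, 0.079, 37.5], [0, 0, 0, 0, 0, 0, 37.5], [0, 0, 0, 0, 0, 0, 37.5]]
  ]
}}

```text
time_s: 37.25
ee_pos: [0.6222, 0.0104, 0.194]
eef_rot: [-3.142, 0.0, 0.023]
force: [0.8, -0.4, -1.7]
grip_width: 0.0376
grip_force: 6.7
```

```bash
cat > pk.py <<'E'
from h import *
import sys
def check(f,mx,my,bdeg):
    w=cam("wrist",f);o=telemetry.get_obs();M=R.from_euler("xyz",o["eef_rot"]);print(o["grip_width"],o["grip_force"])
    move([mx,my,.0997],[np.pi,0,np.radians(bdeg)])
    b=np.radians(bdeg);Rb=np.array([[np.cos(b),-np.sin(b)],[np.sin(b),np.cos(b)]])
    P=[[*(Rb@q+[mx,my]),.085] for q in([.008,.016],[.008,-.016],[-.008,-.016],[-.008,.016])]
    print("pocket pred",proj(w,P).round(1).tolist())
    T=proj(w,o["ee_pos"]+M.apply([[.004,-.012,.0777],[.004,.012,.0777]]));print("tips pred",T.round(1).tolist())
    g=cv2.cvtColor(cv2.imread(f),6)
    cm=int(round(proj(w,P)[:,0].mean()));r0=int(proj(w,P)[:,1].mean())
    for c in(cm-7,cm+7): print("col",c,"rows from",r0-18,g[r0-18:r0+14,c])
    for r in(r0-3,r0+1): print("row",r,"cols from",cm-26,g[r,cm-26:cm+27])
    v=int(T[0,1])+6; print("jaw row",v,"cols from",cm-26,g[v,cm-26:cm+27])
    for c in T[:,0].round().astype(int)+1: print("jaw col",c,"rows from",v-14,g[v-14:v+6,c])
E
python3 -c "
from pk import *
check('w13.png',.6203,.0107,1.2)"
```

```text
0.037691915870671576 6.693675317801535
ee [0.6222 0.0104 0.1941] rpy [-3.1415e+00 -1.0000e-04  2.3400e-02] shift [-1.9 -0.4 94.4] rotvec [-0.0001 -0.0001  0.0025]
pocket pred [[235.1, 187.9], [269.5, 188.0], [269.3, 204.6], [235.3, 204.5]]
tips pred [[238.3, 198.7], [267.0, 198.7]]
col 245 rows from 178 [168 168 166 164 156 142 136 135 126  97  79  83  85  85  84  86  84  86
  86  85  85  85  85  84  89 104 132 140 141 140 138 138]
col 259 rows from 178 [171 171 169 168 167 166 167 160 138 113  91  86  86  86  85  85  86  88
  93  92  88  86  85  87  95 115 134 140 139 138 137 135]
row 193 cols from 226 [140 140 139 138 139 138 138 137 131 112  82  73  77  82  84  85  84  84
  85  86  86  86  85  84  84  87  87  85  85  86  86  85  85  85  85  87
  86  86  85  85  84  84  81  87 111 135 140 140 139 137 137 137 137]
row 197 cols from 226 [139 138 137 135 135 136 137 138 135 117  85  77  81  83  85  85  85  85
  85  85  86  91 101 112 120 126 131 134 132 128 123 116 105  92  87  85
  85  85  86  84  84  86  84  86 105 130 137 138 138 136 136 135 135]
jaw row 204 cols from 226 [139 137 138 138 138 138 137 137 137 131 122 123 115  88  73  73  84 107
 127 132 131 132 131 132 131 132 134 133 132 130 131 134 134 134 133 132
 131 123  99  77  71  80 101 120 125 135 137 139 137 137 137 138 137]
jaw col 239 rows from 190 [81 82 82 82 83 83 83 83 83 82 80 78 77 81 88 86 83 79 77 74]
jaw col 268 rows from 190 [ 78  80  81  81  83  83  84  84  84  84  83  79  86  97 101  96  89  85
  85  83]
```

{"api": "carry_out", "payload": {
  "plan": [
    [[0, -0.2, 8, 0, 0, 0, 37.5], [0, 0, 12, 0, 0, 0, 37.5], [0, 0, 12, 0, 0, 0, 37.5], [0, 0, 12, 0, 0, 0, 37.5], [0, 0, 12, 0, 0, 0, 37.5], [0, 0, 12, 0, 0, 0, 37.5], [0, 0, 12, 0, 0, 0, 37.5], [0, 0, 6, 0, 0, 0, 37.5], [0, 0, 4, 0, 0, 0, 37.5], [0, 0, 3, 0, 0, 0, 37.5], [0, 0, 0, 0, 0, 0, 37.5]]
  ]
}}

```text
time_s: 38.22
ee_pos: [0.6223, 0.0107, 0.1005]
eef_rot: [-3.142, 0.0, 0.021]
force: [0.2, 0.0, -0.9]
grip_width: 0.0376
grip_force: 6.7
```

{"api": "carry_out", "payload": {
  "plan": [
    [[0, 0, 1, 0, 0, 0, 37.5], [0, 0, 0, 0, 0, 0, 35], [0, 0, 0, 0, 0, 0, 33], [0, 0, 0, 0, 0, 0, 31], [0, 0, 0, 0, 0, 0, 29], [0, 0, 0, 0, 0, 0, 28], [0, 0, 0, 0, 0, 0, 28], [0, 0, 0, 0, 0, 0, 28], [0, 0, 0, 0, 0, 0, 28], [0, 0, 0, 0, 0, 0, 28]]
  ]
}}

```text
time_s: 39.05
ee_pos: [0.6224, 0.0107, 0.1001]
eef_rot: [3.142, -0.001, 0.021]
force: [-0.3, 1.7, 3.3]
grip_width: 0.031
grip_force: 16.0
```

{"api": "carry_out", "payload": {
  "plan": [
    [[0, 0, -4, 0, 0, 0, 28], [0, 0, -10, 0, 0, 0, 28], [0, 0, -20, 0, 0, 0, 28], [0, 0, -25, 0, 0, 0, 28], [0, 0, -25, 0, 0, 0, 28], [0, 0, -15, 0, 0, 0, 28], [-11.4, 3.8, 0, 0, 0, 0, 28], [-22.9, 7.6, 0, 0, 0, 0, 28], [-22.9, 7.6, 0, 0, 0, 0, 28], [-22.9, 7.6, 0, 0, 0, 0, 28], [-22.9, 7.6, 0, 0, 0, 0, 28], [-22.9, 7.6, 0, 0, 0, 0, 28], [-22.9, 7.6, 0, 0, 0, 0, 28], [-22.9, 7.6, 0, 0, 0, 0, 28], [-11.4, 3.8, 0, 0, 0, 0, 28], [0, 0, 0, 0, 0, 0, 28]]
  ]
}}

```text
time_s: 40.38
ee_pos: [0.439, -0.0545, 0.1998]
eef_rot: [3.141, -0.001, 0.02]
force: [0.0, -0.1, -1.1]
grip_width: 0.0306
grip_force: 16.0
```

{"api": "carry_out", "payload": {
  "plan": [
    [[0, 0, 15, 0, 0, 0, 28], [0, 0, 25, 0, 0, 0, 28], [0, 0, 25, 0, 0, 0, 28], [0, 0, 20, 0, 0, 0, 28], [0, 0, 13, 0, 0, 0, 28], [0, 0, 7, 0, 0, 0, 28], [0, 0, 2, 0, 0, 0, 28], [0, 0, 0, 0, 0, 0, 28]]
  ]
}}

```text
time_s: 41.05
ee_pos: [0.4409, -0.0539, 0.0921]
eef_rot: [3.142, -0.0, 0.021]
force: [0.7, 0.0, -0.8]
grip_width: 0.0306
grip_force: 16.0
```

{"api": "carry_out", "payload": {
  "plan": [
    [[0, 0, 1, 0, 0, 0, 28], [0, 0, 0, 0, 0, 0, 31], [0, 0, 0, 0, 0, 0, 34], [0, 0, 0, 0, 0, 0, 36], [0, 0, 0, 0, 0, 0, 37.5], [0, 0, 0, 0, 0, 0, 37.5], [0, 0, -5, 0, 0, 0, 37.5], [0, 0, -15, 0, 0, 0, 37.5], [0, 0, -30, 0, 0, 0, 37.5], [0, 0, -30, 0, 0, 0, 37.5], [0, 0, -22, 0, 0, 0, 37.5]]
  ]
}}

```text
time_s: 41.97
ee_pos: [0.4407, -0.054, 0.1956]
eef_rot: [3.141, -0.002, 0.021]
force: [1.2, 0.1, -0.9]
grip_width: 0.0377
grip_force: 6.7
```

{"api": "carry_out", "payload": {
  "plan": [
    [[18.4, -22.8, 0, 0, 0, 0, 37.5], [18.4, -22.8, 0, 0, 0, 0, 37.5], [18.4, -22.8, 0, 0, 0, 0, 37.5], [18.4, -22.8, 0, 0, 0, 0, 37.5], [18.4, -22.8, 0, 0, 0, 0, 37.5], [18.4, -22.8, 0, 0, 0, 0, 37.5], [18.4, -22.8, 0, 0, 0, 0, 37.5], [18.4, -22.8, 0, 0, 0, 0, 37.5], [18.4, -22.8, 0, 0, 0, 0, 37.5], [18.4, -22.8, 0, 0, 0, 0, 37.5], [0, 0, 0, 0, 0, 0.077, 37.5], [0, 0, 0, 0, 0, 0.077, 37.5], [0, 0, 0, 0, 0, 0, 37.5], [0, 0, 0, 0, 0, 0, 37.5]]
  ]
}}

```text
time_s: 43.13
ee_pos: [0.6196, 0.1778, 0.193]
eef_rot: [3.142, 0.0, -0.131]
force: [-0.5, 0.3, -1.1]
grip_width: 0.0376
grip_force: 6.7
```

```bash
python3 -c "
from pk import *
check('w14.png',.618,.1777,-7.6)"
```

```text
0.037963683994291814 6.693638311699033
ee [0.6196 0.1777 0.1931] rpy [-3.1416e+00 -1.0000e-04 -1.3070e-01] shift [-1.6  0.2 93.4] rotvec [-0.     -0.0001  0.0019]
pocket pred [[235.7, 187.9], [270.2, 188.0], [270.0, 204.6], [235.9, 204.6]]
tips pred [[238.4, 198.7], [267.1, 198.7]]
col 246 rows from 178 [166 167 167 165 163 156 140 135 130 117  93  86  84  84  84  84  84  85
  89  90  87  85  84  85  87 101 128 138 139 140 141 140]
col 260 rows from 178 [167 168 169 169 168 166 161 150 137 106  80  82  85  85  85  86  85  85
  84  85  86  85  85  84  85  97 121 135 137 138 138 138]
row 193 cols from 227 [139 138 138 137 138 135 131 117  88  75  77  82  85  83  84  84  84  84
  84  84  85  85  83  84  84  85  84  84  85  85  85  84  84  86  85  85
  84  85  84  84  78  78  99 130 139 139 140 138 138 137 136 136 136]
row 197 cols from 227 [207 169 142 137 137 138 135 121  91  79  81  83  84  85  84  85  85  85
  84  90  99 111 121 127 132 137 134 130 125 119 106  94  87  85  85  85
  85  84  85  84  83  82  99 127 136 135 136 137 136 135 134 134 134]
jaw row 204 cols from 227 [226 225 210 169 142 137 136 127 117 124 126 114  88  73  72  83 107 125
 130 128 130 129 129 128 125 123 120 120 121 122 123 122 122 121 121 121
 114  96  76  71  76  93 116 131 138 138 136 137 136 136 136 136 136]
jaw col 239 rows from 190 [82 83 83 85 84 84 83 84 82 82 79 77 77 80 88 86 81 79 78 74]
jaw col 268 rows from 190 [78 78 79 78 80 80 81 82 82 83 81 79 79 86 93 90 85 81 79 78]
```

{"api": "carry_out", "payload": {
  "plan": [
    [[0, -1.3, 7, 0, 0, 0, 37.5], [0, 0, 12, 0, 0, 0, 37.5], [0, 0, 12, 0, 0, 0, 37.5], [0, 0, 12, 0, 0, 0, 37.5], [0, 0, 12, 0, 0, 0, 37.5], [0, 0, 12, 0, 0, 0, 37.5], [0, 0, 12, 0, 0, 0, 37.5], [0, 0, 6, 0, 0, 0, 37.5], [0, 0, 4, 0, 0, 0, 37.5], [0, 0, 3, 0, 0, 0, 37.5], [0, 0, 0, 0, 0, 0, 37.5]]
  ]
}}

```text
time_s: 44.1
ee_pos: [0.6199, 0.1791, 0.1006]
eef_rot: [3.142, 0.0, -0.133]
force: [0.7, 0.3, -0.4]
grip_width: 0.0378
grip_force: 6.7
```

{"api": "carry_out", "payload": {
  "plan": [
    [[0, 0, 1, 0, 0, 0, 37.5], [0, 0, 0, 0, 0, 0, 35], [0, 0, 0, 0, 0, 0, 33], [0, 0, 0, 0, 0, 0, 31], [0, 0, 0, 0, 0, 0, 29], [0, 0, 0, 0, 0, 0, 28], [0, 0, 0, 0, 0, 0, 28], [0, 0, 0, 0, 0, 0, 28], [0, 0, 0, 0, 0, 0, 28], [0, 0, 0, 0, 0, 0, 28]]
  ]
}}

```text
time_s: 44.93
ee_pos: [0.62, 0.1792, 0.1001]
eef_rot: [-3.141, -0.001, -0.133]
force: [0.6, 0.2, 4.3]
grip_width: 0.0307
grip_force: 16.0
```

{"api": "carry_out", "payload": {
  "plan": [
    [[0, 0, -4, 0, 0, 0, 28], [0, 0, -10, 0, 0, 0, 28], [0, 0, -20, 0, 0, 0, 28], [0, 0, -25, 0, 0, 0, 28], [0, 0, -25, 0, 0, 0, 28], [0, 0, -15, 0, 0, 0, 28], [-8.6, 11.2, 0, 0, 0, 0, 28], [-17.2, 22.4, 0, 0, 0, 0, 28], [-17.2, 22.4, 0, 0, 0, 0, 28], [-17.2, 22.4, 0, 0, 0, 0, 28], [-17.2, 22.4, 0, 0, 0, 0, 28], [-17.2, 22.4, 0, 0, 0, 0, 28], [-17.2, 22.4, 0, 0, 0, 0, 28], [-17.2, 22.4, 0, 0, 0, 0, 28], [-17.2, 22.4, 0, 0, 0, 0, 28], [-8.6, 11.2, 0, 0, 0, 0, 28], [0, 0, 0, 0, 0, 0, 28], [0, 0, 0, 0, 0, 0, 28]]
  ]
}}

```text
time_s: 46.43
ee_pos: [0.44, -0.0002, 0.1996]
eef_rot: [-3.141, -0.001, -0.134]
force: [1.3, 0.9, -1.6]
grip_width: 0.0304
grip_force: 16.0
```

{"api": "carry_out", "payload": {
  "plan": [
    [[0, 0, 15, 0, 0, 0, 28], [0, 0, 25, 0, 0, 0, 28], [0, 0, 25, 0, 0, 0, 28], [0, 0, 20, 0, 0, 0, 28], [0, 0, 13, 0, 0, 0, 28], [0, 0, 7, 0, 0, 0, 28], [0, 0, 2, 0, 0, 0, 28], [0, 0, 0, 0, 0, 0, 28]]
  ]
}}

```text
time_s: 47.1
ee_pos: [0.4401, 0.0002, 0.0918]
eef_rot: [-3.142, 0.0, -0.133]
force: [0.9, -0.2, -1.9]
grip_width: 0.0308
grip_force: 16.0
```

{"api": "carry_out", "payload": {
  "plan": [
    [[0, 0, 1, 0, 0, 0, 28], [0, 0, 0, 0, 0, 0, 31], [0, 0, 0, 0, 0, 0, 34], [0, 0, 0, 0, 0, 0, 36], [0, 0, 0, 0, 0, 0, 37.5], [0, 0, 0, 0, 0, 0, 37.5], [0, 0, -5, 0, 0, 0, 37.5], [0, 0, -15, 0, 0, 0, 37.5], [0, 0, -30, 0, 0, 0, 37.5], [0, 0, -30, 0, 0, 0, 37.5], [0, 0, -35, 0, 0, 0, 37.5], [0, 0, 0, 0, 0, -0.109, 37.5], [0, 0, 0, 0, 0, -0.109, 37.5], [0, 0, 0, 0, 0, -0.109, 37.5], [0, 0, 0, 0, 0, -0.109, 37.5], [0, 0, 0, 0, 0, -0.109, 37.5], [0, 0, 0, 0, 0, 0, 37.5]]
  ]
}}

```text
time_s: 48.52
ee_pos: [0.4396, -0.0001, 0.2062]
eef_rot: [3.141, -0.0, 0.417]
force: [0.4, -0.1, -1.5]
grip_width: 0.0373
grip_force: 6.7
```

{"api": "carry_out", "payload": {
  "plan": [
    [[-9.2, 29.4, 0, 0, 0, 0, 37.5], [-9.2, 29.4, 0, 0, 0, 0, 37.5], [-9.2, 29.4, 0, 0, 0, 0, 37.5], [-9.2, 29.4, 0, 0, 0, 0, 37.5], [-9.2, 29.4, 0, 0, 0, 0, 37.5], [-9.2, 29.4, 0, 0, 0, 0, 37.5], [-9.2, 29.4, 0, 0, 0, 0, 37.5], [-9.2, 29.4, 0, 0, 0, 0, 37.5], [-9.2, 29.4, 0, 0, 0, 0, 37.5], [-9.2, 29.4, 0, 0, 0, 0, 37.5], [-9.2, 29.4, 0, 0, 0, 0, 37.5], [-9.2, 29.4, 0, 0, 0, 0, 37.5], [0, 0, 0, 0, 0, 0, 37.5], [0, 0, 0, 0, 0, 0, 37.5]]
  ]
}}

```text
time_s: 49.68
ee_pos: [0.4793, -0.3686, 0.2053]
eef_rot: [-3.141, 0.0, 0.407]
force: [0.2, -1.0, -1.0]
grip_width: 0.0377
grip_force: 6.7
```

Run:
```python
from h import *
w=cam("wrist","w15.png");t=cam("top","t15.png")
move([.4801,-.3675,.0835],[np.pi,0,.412])
a=cv2.cvtColor(cv2.imread("w15.png"),6);b=cv2.cvtColor(cv2.imread("w10.png"),6)
for g in(b,a):
    # slot: dark region
    m=cv2.resize((g[160:205,220:285]<50).astype(np.uint8),None,fx=1,fy=1);n,l,s,c=cv2.connectedComponentsWithStats(m);i=1+np.argmax(s[1:,4]) if n>1 else 0;print(s[i],c[i]+[220,160])
# spacers in tray, top view
T=cv2.imread("t15.png");hsv=cv2.cvtColor(T,40)
for y in(-.11,-.054,0):
    p=proj(t,[[.44,y,.015]])[0].round().astype(int);pt=hsv[p[1]-9:p[1]+10,p[0]-9:p[0]+10]
    m=((pt[:,:,1]>90)&(pt[:,:,0]>8)&(pt[:,:,0]<35)).astype(np.uint8);ys,xs=np.nonzero(m)
    print(y,p,m.sum(),plane(t,[(p[0]-9+xs.mean(),p[1]-9+ys.mean())],.011) if m.sum() else "none")
```

```text
ee [ 0.4797 -0.367   0.2058] rpy [-3.1411e+00  1.0000e-04  4.1000e-01] shift [  0.2   0.7 122.3] rotvec [-0.0005  0.0001 -0.002 ]
[ 17  22  29  11 291] [250.91752577 187.35738832]
[ 16  23  30  11 317] [250.24290221 187.86750789]
-0.11 [298 199] 12 [[ 0.43661441 -0.1106013 ]]
-0.054 [279 199] 12 [[ 0.43900432 -0.05388822]]
0 [260 199] 11 [[ 0.43766509 -0.0007468 ]]
```

Run:
```python
from h import *
w=optics.camera("wrist");o=telemetry.get_obs();M=R.from_euler("xyz",o["eef_rot"])
h=o["ee_pos"][2]-.075
print(proj(w,o["ee_pos"]+M.apply([[0,0,h],[0,.005,h],[.005,0,h]])))
g=cv2.cvtColor(cv2.imread("w15.png"),6)
print(g[184,226:282],g[190,226:282]);print(g[174:206,244],g[174:206,258])
```

```text
[[252.58650218 188.73734708]
 [257.58271688 188.73552311]
 [252.58265438 183.84424135]]
[ 75  76  76  75  77  76  77  76  70  57  43  43  45  46  46  46  47  48
  48  48  48  47  49  47  47  46  47  47  48  47  47  46  47  46  48  49
  47  45  46  49  66 100 124 130 131 131 130 130 130 129 129 129 130 128
 119  96] [ 76  77  76  75  76  75  76  76  70  58  47  46  47  46  47  47  47  47
  48  47  47  48  46  48  47  47  47  47  47  47  46  47  47  46  47  46
  47  47  48  49  68 101 125 131 131 131 130 131 131 130 130 129 129 128
 123 111]
[ 79  76  76  77  76  76  76  70  54  46  48  47  48  46  47  46  48  47
  47  49  58  89 125 134 135 134 131 129 128 129 128 128] [ 94  92  91  90  88  85  77  70  55  47  47  48  47  47  47  47  47  47
  47  48  64  98 126 132 132 133 132 131 131 132 132 131]
```

{"api": "carry_out", "payload": {
  "plan": [
    [[0.4, -2.3, 8, 0, 0, 0, 37.5], [0, 0, 12, 0, 0, 0, 37.5], [0, 0, 14, 0, 0, 0, 37.5], [0, 0, 14, 0, 0, 0, 37.5], [0, 0, 14, 0, 0, 0, 37.5], [0, 0, 14, 0, 0, 0, 37.5], [0, 0, 14, 0, 0, 0, 37.5], [0, 0, 12, 0, 0, 0, 37.5], [0, 0, 8, 0, 0, 0, 37.5], [0, 0, 5, 0, 0, 0, 37.5], [0, 0, 4, 0, 0, 0, 37.5], [0, 0, 2, 0, 0, 0, 37.5], [0, 0, 0, 0, 0, 0, 37.5], [0, 0, 0, 0, 0, 0, 37.5]]
  ]
}}

```text
time_s: 51.0
ee_pos: [0.4793, -0.3655, 0.0853]
eef_rot: [3.141, -0.0, 0.412]
force: [-0.3, -0.4, -1.2]
grip_width: 0.0376
grip_force: 6.7
```

{"api": "carry_out", "payload": {
  "plan": [
    [[0, 0, 1, 0, 0, 0, 37.5], [0, 0, 1, 0, 0, 0, 37.5], [0, 0, 0, 0, 0, 0, 39], [0, 0, 0, 0, 0, 0, 40], [0, 0, 0, 0, 0, 0, 42], [0, 0, 0, 0, 0, 0, 46], [0, 0, 0, 0, 0, 0, 55], [0, 0, 0, 0, 0, 0, 65], [0, 0, 0, 0, 0, 0, 75], [0, 0, 0, 0, 0, 0, 75], [0, 0, -8, 0, 0, 0, 75], [0, 0, -15, 0, 0, 0, 75], [0, 0, -35, 0, 0, 0, 75], [0, 0, -35, 0, 0, 0, 80], [0, 0, -35, 0, 0, 0, 94], [0, 0, -35, 0, 0, 0, 94], [0, 0, -35, 0, 0, 0, 94], [-20, 0, -15, 0, 0, 0, 94], [0, 0, 0, 0, 0, 0, 94], [0, 0, 0, 0, 0, 0, 94]]
  ]
}}

```text
time_s: 52.67
ee_pos: [0.4605, -0.3736, 0.2967]
eef_rot: [3.14, -0.001, 0.411]
force: [0.7, -0.5, -1.0]
grip_width: 0.0939
grip_force: 0.0
```

Run:
```python
from h import *
w=cam("wrist","w16.png");t=cam("top","t16.png");s=cam("side","s16.png")
o=telemetry.get_obs();print(o["ee_pos"],o["eef_rot"],o["grip_width"])
# same-place comparison with t0 for tongs & stand, bystanders, punch
A=cv2.imread("top0raw.png");B=cv2.imread("t16.png");C=cv2.imread("t9.png");D=cv2.imread("t8.png")
d=lambda X,Y,r:int((cv2.absdiff(X,Y).max(2)[r[1]:r[3],r[0]:r[2]]>40).sum())
print("stand area vs t0/t9",d(A,B,(362,160,420,215)))
g=cv2.cvtColor(cv2.imread("w16.png"),6)
P=np.array([[.4796+a*.913+b*.4086,-.3670+a*.4086-b*.913,.114] for a in(-.011,.011) for b in(-.02,.02)]);p=proj(w,P);print(p.round(1))
c=p.mean(0).astype(int)
for r in range(c[1]-14,c[1]+16,3): print(r,g[r,c[0]-28:c[0]+28:2])
# punch: bright/grey on mat, compare to t8 (just placed)
print("punch diff t8",d(D,B,(110,155,170,235)),"vs t0",d(A,B,(110,155,170,235)))
for nm,r in dict(gauge=(140,58,182,105),grease=(365,85,398,118),tools=(195,62,352,112),rings=(215,148,305,172)).items(): print(nm,d(A,B,r))
```

```text
[ 0.46090563 -0.37288643  0.29437255] [-3.13937774e+00  8.48802364e-04  4.11997324e-01] 0.09389675141487142
stand area vs t0/t9 1033
[[236.6 171.6]
 [271.3 171.2]
 [236.2 152.4]
 [271.4 152. ]]
147 [55 56 66 81 81 81 82 82 82 81 82 81 82 81 81 81 80 81 81 81 81 82 80 80
 81 93 90 70]
150 [ 55  53  65  77  76  74  67  55  50  51  69  80  80  80  80  79  80  80
  70  50  48  49  69  80  82 108  97  67]
153 [ 47  61  71  65  65  62  38  30  31  31  43  57  59  58  59  56  50  53
  45  35  36  36  45  77  96 123  97  66]
156 [ 76  77  73  66  65  59  45  45  43  45  38  44  43  44  44  42  45  45
  42  50  54  55  56  69 113 125  98  63]
159 [ 78  80  75  66  65  59  46  46  52  61  60  65  67  74  74  74  75  74
  74  77  77  79  83  88 116 124  97  78]
162 [ 78  78  81  95  83  63  44  44  76  96 103 107 117 130 131 131 131 131
 130 129 129 130 130 124 125 123  95  83]
165 [ 76  77  89 115 116  99  48  46  77  95  85 109 115 127 128 128 127 127
 126 126 128 130 147 145 126 123  96  73]
168 [ 76  77  89 115 116 100  48  43  68  89  89 118 116 125 125 125 123 126
 144 161 187 193 191 154 125 124  94  74]
171 [ 77  78  86 113 115 106  60  51  54  68 105 114 114 119 115 118 113 125
 116 100  99  97  97 115 116 117  89  73]
174 [ 79  81  89 112 116 116 115 115 115 114 115 114 114 113 114 113 113 113
 112 112 112 112 111 110 109 109  86  74]
punch diff t8 2951 vs t0 428
gauge 0
grease 0
tools 61
rings 0
```

Run:
```python
from h import *
t=optics.camera("top")
for f in("top0raw.png","t16.png"):
    g=cv2.cvtColor(cv2.imread(f),6)
    m=(g<45).astype(np.uint8);n,l,s,c=cv2.connectedComponentsWithStats(m[160:235,110:175]);i=1+np.argmax(s[1:,4]);pts=np.argwhere(l==i)[:,::-1]+[110,160]
    hull=cv2.convexHull(pts.astype(np.int32))
    mm=np.zeros_like(g);cv2.fillConvexPoly(mm,hull,1);mm=cv2.erode(mm,np.ones((3,3)))
    q=np.argwhere((mm>0)&(g>42))[:,::-1].astype(float);w=plane(t,q,.015)
    r=cv2.minAreaRect(plane(t,hull.reshape(-1,2),.002).astype(np.float32))
    print(f,"mat",r,"n",len(q),"mean",w.mean(0),"ext",w.min(0),w.max(0),"rect",cv2.minAreaRect(w.astype(np.float32)))
    # bright things just outside
A=cv2.imread("top0raw.png");B=cv2.imread("t16.png")
d=(cv2.absdiff(A,B).max(2)>40)[140:245,60:200];n,l,s,c=cv2.connectedComponentsWithStats(d.astype(np.uint8))
print([(s[i].tolist(),(c[i]+[60,140]).round().tolist()) for i in range(1,n) if s[i,4]>8])
```

```text
top0raw.png mat ((0.4402381479740143, 0.34873974323272705), (0.07393854856491089, 0.16762994229793549), 79.33737182617188) n 245 mean [0.44880922 0.36151135] ext [0.39110886 0.34648253] [0.52040138 0.37705502] rect ((0.4565679132938385, 0.360798180103302), (0.018531976267695427, 0.13052916526794434), 80.87380981445312)
t16.png mat ((0.43974754214286804, 0.34900063276290894), (0.07365137338638306, 0.1665593534708023), 79.32099914550781) n 223 mean [0.4528106  0.32333723] ext [0.40275011 0.30549441] [0.51203378 0.34058738] rect ((0.45830392837524414, 0.32267218828201294), (0.02161303721368313, 0.11208243668079376), 77.15223693847656)
[([95, 24, 3, 8, 12], [156.0, 167.0]), ([67, 26, 15, 49, 217], [133.0, 194.0]), ([80, 31, 14, 41, 199], [146.0, 193.0])]
```

Run:
```python
from h import *
t=optics.camera("top");s=optics.camera("side")
def ana(c,f,erode):
    g=cv2.cvtColor(cv2.imread(f),6)
    P=[[.44+a*.984+b*.18,.349-a*.18+b*.984,.002] for a,b in((-.085,-.0375),(.085,-.0375),(.085,.0375),(-.085,.0375))]
    mm=np.zeros_like(g);cv2.fillConvexPoly(mm,np.int32(proj(c,P).round()),1);mm=cv2.erode(mm,np.ones((erode,erode)))
    q=np.argwhere((mm>0)&(g>42))[:,::-1].astype(float);w=plane(c,q,.013)-[.44,.349]
    x=w@[.984,-.18];y=w@[.18,.984]
    k=(x<.045)
    print(f,len(q),"mat-frame x",x.min().round(4),x.max().round(4),"handle part y mean/min/max",[(round(a,3),y[(x>=a)&(x<a+.02)].mean().round(4),y[(x>=a)&(x<a+.02)].min().round(4),y[(x>=a)&(x<a+.02)].max().round(4)) for a in np.arange(-.06,.08,.02) if ((x>=a)&(x<a+.02)).any()])
for f in("top0raw.png","t16.png"): ana(t,f,3)
for f in("side0raw.png","s8.png","s16.png"): ana(s,f,3)
```

```text
top0raw.png 252 mat-frame x -0.0831 0.082 handle part y mean/min/max [(np.float64(-0.06), np.float64(0.0123), np.float64(0.0046), np.float64(0.0211)), (np.float64(-0.04), np.float64(0.0143), np.float64(0.0049), np.float64(0.0236)), (np.float64(-0.02), np.float64(0.0142), np.float64(0.0055), np.float64(0.0233)), (np.float64(0.0), np.float64(0.0147), np.float64(0.0064), np.float64(0.0229)), (np.float64(0.02), np.float64(0.0155), np.float64(0.0067), np.float64(0.0248)), (np.float64(0.04), np.float64(0.0149), np.float64(0.0104), np.float64(0.0198)), (np.float64(0.06), np.float64(0.0156), np.float64(0.0116), np.float64(0.0201)), (np.float64(0.08), np.float64(-0.0014), np.float64(-0.0279), np.float64(0.0191))]
t16.png 232 mat-frame x -0.0831 0.082 handle part y mean/min/max [(np.float64(-0.06), np.float64(-0.0382), np.float64(-0.0382), np.float64(-0.0382)), (np.float64(-0.04), np.float64(-0.0205), np.float64(-0.0287), np.float64(-0.0122)), (np.float64(-0.02), np.float64(-0.0205), np.float64(-0.0312), np.float64(-0.0098)), (np.float64(0.0), np.float64(-0.0215), np.float64(-0.0301), np.float
[... 1549 characters left out ...]
np.float64(0.005), np.float64(-0.0006), np.float64(0.0103))]
s16.png 202 mat-frame x -0.0927 0.0678 handle part y mean/min/max [(np.float64(-0.06), np.float64(0.0386), np.float64(0.0384), np.float64(0.0388)), (np.float64(-0.04), np.float64(-0.02), np.float64(-0.029), np.float64(-0.0099)), (np.float64(-0.02), np.float64(-0.0195), np.float64(-0.028), np.float64(-0.0096)), (np.float64(0.0), np.float64(-0.0199), np.float64(-0.0292), np.float64(0.0393)), (np.float64(0.02), np.float64(-0.0198), np.float64(-0.0284), np.float64(0.039)), (np.float64(0.04), np.float64(-0.0216), np.float64(-0.0293), np.float64(-0.0124)), (np.float64(0.06), np.float64(-0.0237), np.float64(-0.0285), np.float64(-0.0178))]
```

```bash
python3 -c "
from station import ctrl
print(ctrl.hand_in())"
```

```text
the job is handed in; nothing more can be done
None
```

The job is handed in, though no verdict came back: all three pins were driven to their stops, three spacers are in the tray, the tongs hang in their stand, and the punch is on its mat. The punch was knocked about 3 cm aside after I put it down, so I re-measured it and left it, about 21 mm off the mat's centreline against the 35 mm allowed.

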